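# Swap the fairy-light battery and chock the spent one on the sloping ledge

### The arm

A 6-joint arm with a two-finger parallel gripper is mounted at the origin on the work surface. World frame = base frame: x ahead of the robot, y to its left, z up, the work surface at z = 0. Lengths are in m, angles in degrees, forces in N, time in s.
With the tool pointing down it reaches from about 0.4 to 0.825 m from the base axis. Payload 7 kg.
Tool frame: the origin (TCP) lies midway between the tips of the shut fingers; the grasp point (between the pads) lies ctrl.hold_point_z behind it (ctrl.hold_point_z is the distance from the TCP to the grasp point, in m); x points along the fingers, z is the direction in which the jaws open and shut, and the axes are right-handed (so a half turn about x gives the same grasp; the last joint's range is limited). The gripper opens to 88 mm and grips with 3 to 60 N. Pads are 19 mm wide; open, the fingers measure 130 mm over their backs; the gripper's body (78 mm by 193 mm) begins 47 mm behind the grasp point.
Start: joints at [79.819, 20.546, 0.682, 0, -70.136, -16.507], TCP at [0.303, 0.603, 0.227] pointing down, gripper open.
Joint ranges: [-176.03, 176.03], [-82.01, 121.73], [-58.28, 71.71], [-173.87, 95.51], [-174.79, -0.11], [-173.66, 173.66]. Speed limits (degrees/s): [136.94, 136.94, 172.46, 180, 180, 180].

### API

Orientations are given as [roll, pitch, yaw] about the fixed x, y, z axes, in that order (R = Rz(yaw) Ry(pitch) Rx(roll)).
In Python, from plant import ctrl gives the robot as it stands. The module is installed in compiled form; this text tells all that it offers.
- The arm moves only by the tool arm_command, never from a script. Its argument "commands" is a list of rows, each a list of 2 entries, a list of its own where there are three numbers: the shift along the tool's x, y, z scaled (see below), then the turn about the tool's x scaled (see below). In form: [[[tx, ty, tz], twist], ...]. A call has 1 to 12 rows; each row shifts and turns the commanded pose from where the row before left it, along the tool's axes as they then stand; what a row does not reach is not made up. The controller multiplies each number of a shift by 6 cm and each number of a turn by 6 degrees. A row lasts 1/8 s, in which the tool goes at most 62.5 mm and 10.7 degrees, less where a joint would pass 70% of its speed; a pose out of reach is approached as far as the arm can. A call with a number of a shift or a turn outside -1 to 1 is refused whole. A call with a gripper value outside its range is refused whole. "gripper" is the opening, from 0 (shut) to 1 (fully open), set as the call begins (left out, the last holds). The fingers move at their own pace and stop on an object; the grip force is fixed at half the most. Time passes only in rows, so rows that do not move let the fingers close. It gives the time, the measured TCP pose, the force and the opening at its end, in the units of the state.
- ctrl.get_obs(): the state, without advancing time (a new reading comes with each control period).
- ctrl.snapshot(name): name is "side" or "top" or "wrist"; returns the picture (400x640x3 uint8, red, green, blue); there is no depth.
- ctrl.calibration(name): a dict with "mtx" (3x3 intrinsics, pixels), "dist" ([k1, k2, p1, p2, k3] as OpenCV has them; the pictures are not rectified), "origin" and "attitude" of the camera in the world. Camera axes: x right, y up, looking along -z (the intrinsics and any distortion apply to the point x, -y, -z); pixel columns grow to the right and rows downward; lengths in m; the calibration is good to about 2 mm. A picture is of the moment at which its call begins: read the wrist's pose just before it. calibration takes no time and is no camera call; for the wrist camera it gives the pose at the moment of the call.
- ctrl.close_job(): hands the job in, once; it reports no verdict.
Trained networks look in the newest picture that a camera, given by its name, has taken for a name from the list of things; names that differ only in an ending like _2 or _b are one class to them, and where a whole thing is asked for, a point or a joint stands for the part that bears it (a point fixed in the world has none). Each returns a list of dicts, best first, with "p" (0 to 1); they miss things now and then, are a little off and sometimes report something else, mostly with a low value. They report only what shows in the picture. A call takes as long as a camera call. They do not tell look-alikes from the thing itself.
- ctrl.silhouettes(camera, target): "mask" (400x640 bool, what is visible of it) and "position" ([row, column] in pixels, amid what is visible of it).
The state is a dict: "clock": time; "joint_pos": joint angles; "qvel": joint speeds; "tau": joint torques, N m; "tool_pos": TCP position; "orientation": TCP orientation; "force": force on the tool from outside, world axes, zero at the start; "moment": the same for the moment, N m; "opening": finger opening in m.
Only numpy, scipy, OpenCV 4.12 (cv2) and the standard library are available. Lean on these libraries where they do the work, as an engineer would, in place of code of your own. Each camera call takes 0.05 s, during which the arm holds its last target.

### The job

Swap the battery of the fairy lights. First set the blue chock flat on the sloping wooden ledge with its thin toe facing squarely uphill; then take the spent red battery out of the black box and lay it on its side across the slope, up against the chock's toe, letting go only when it cannot roll. Then press the flat end of the fresh green battery against the box's spring, lower it past the orange lip until it lies fully home with its nub held under the lip, leaving the other ornaments alone and letting no battery fall onto the tabletop.

Things in the scene. Friction and masses are not known exactly. Their poses are not given: they have to be found in the camera images.
- ledge_top (a point): Centre of the sloping top of the fixed pale wooden ledge (200 mm along the slope, 170 mm across, top plane 40 mm above the table here). x points uphill along the slope, y across it (level), z is the normal; slope 0.14 rad (8 degrees): low edge 26 mm, high edge 54 mm above the table. No rim: round things roll off it. Uphill is away from the robot within 0.3 rad.
- chock_grip (a point): Centre of the grip block of the loose blue wooden chock (100 g, may vary). The block is 18 mm (x) by 40 mm (y) by 28 mm high, so its underside is 14 mm below this point. From the block's front face a flat toe plate 8 mm thick, 60 mm wide (y) and 50 mm long runs to +x, flush underneath. x points to the toe, z up. It starts flat on the table, toe away from the robot within 0.4 rad.
- chock_toe (a point): Middle of the chock's toe edge (59 mm ahead of chock_grip along its x, half-way up the 8 mm plate). A battery lying against it touches with its centre line about 14 mm ahead of this edge.
- spent_center (a point): Centre of the spent battery: red with a grey band, a cylinder of radius 16.5 mm and 62 mm overall along its x: flat end at x = -31 mm, body to +27 mm, then the + nub (radius 5 mm) to +31 mm. About 140 g. It starts seated in the box, nub under the lip, and is sprung.
- fresh_center (a point): Centre of the fresh battery: green with a brass band, same size, axes and about the same mass as the spent one. It starts lying level in a dark wooden rest (50 mm long, 29 mm wide, floor 14 mm above the table) that leaves its sides free, its nub within 0.8 rad of the direction of the nub end of the box.
- fresh_nub (a point): Tip of the fresh battery's + nub, 31 mm ahead of fresh_center along its x.
- box_seat (a point): Where a fully seated battery's centre lies in the fixed black battery box, 30.5 mm above the table. x points along the battery to the lip end, z up. Seat floor 16.5 mm below, 29 mm wide (narrower than a battery: fingers can reach down both its sides for x -28 to 28 mm), with 4 mm high side rails. Contact wall face, as high as the lip, at x = 31; 60 mm high spring housing from x = -46 mm back.
- box_lip (a point): Top edge of the orange retaining lip, on the spring's side: 27.75 mm along x and 10.3 mm above box_seat. The lip is 20 mm wide and 4 mm thick and reaches 3.25 mm from the contact wall over the nub of a seated battery. To pass it, the battery must be at least 4 mm nearer the spring than when seated; a battery with its underside higher than this clears it anywhere.
- spring_plate (a point): Middle of the top edge of the upright steel contact plate on the coil spring, on its front face (22 mm wide, top 27.5 mm above box_seat). The face is at x = -26 mm of box_seat when the box is empty, -31 mm when loaded. It stands higher than the lip, so a battery held above the lip can already press it back.
- spring (a joint): Travel of the spring's contact plate towards -x of the box: 0 m when the box is empty, 0.005 with a seated battery, 0.016 at the stop; coil rate 500 N/m.
- vase: Loose turned wooden vase, 58 mm wide, 115 mm tall, origin at the centre of its underside. Bystander.
- candle: Loose amber jar candle with a brass lid, 62 mm wide, 75 mm tall, origin at the centre of its underside. Bystander.
- tealight: Loose aluminium tealight, 39 mm wide, 16 mm tall, origin at the centre of its underside. Bystander.
Mind the look-alikes: they are no part of the job. Of the things shaped like the part that bears chock_grip, the blue one is meant. What is shaped like the part that bears fresh_center but purple is not meant.

How it is judged:
By the outcome, as a careful person would: the job done as asked, in the order asked, and still so for the second after the job is handed in, with the robot touching nothing.
It also fails if it takes over 61 s, if anything falls off the work surface, if the arm or the gripper's body presses on something with over 40 N, if the wrist force passes 120 N, or if a joint passes its speed limit or range.

## Working session

There is one attempt and no reset: what is moved stays moved. The work goes in short steps, Python scripts to look and compute and a tool call to move; the robot and the scene stay as the last step left them, time stands still between calls to the robot, and variables do not carry over. Pictures are saved under pics/ and viewed, and the job is handed in when it is done.

Besides the shell and the picture viewer there is one more tool, called after "Emit:" by a JSON object that holds its "fn" and its "kwargs". arm_command: Moves the arm, as the interface text tells. Its arguments: {"type":"object","properties":{"commands":{"type":"array","items":{"type":"array"}},"gripper":{"type":"number"}},"required":["commands"]}

```bash
mkdir -p pics
python3 - <<'E'
from plant import ctrl
import cv2
print(ctrl.get_obs()); print(ctrl.hold_point_z)
for n in ["side","top","wrist"]:
    c=ctrl.calibration(n); print(n,c)
    im=ctrl.snapshot(n); cv2.imwrite(f"pics/{n}0.png",im[:,:,::-1])
E
```

```text
{'clock': 0.0, 'joint_pos': array([ 7.98174594e+01,  2.05924070e+01,  6.34453059e-01, -1.99665497e-02,
       -7.01368928e+01, -1.65068927e+01]), 'qvel': array([-0.01217585,  0.0388686 , -0.02200943,  0.02726972,  0.03171278,
       -0.14396491]), 'tau': array([ 1.01264664e-03, -5.82710230e+01,  2.93047392e+01,  6.99697226e+00,
        6.80483630e-03, -1.60551522e-04]), 'tool_pos': array([0.30298427, 0.60263114, 0.22561737]), 'orientation': array([   5.31442364,   89.90331318, -111.3818093 ]), 'force': array([ 0.25137225, -0.23970128,  0.5494436 ]), 'moment': array([-0.03143838, -0.03767932, -0.03680461]), 'opening': 0.08777885135249326}
0.0188
side {'mtx': array([[430.0408159 ,   0.        , 314.52768701],
       [  0.        , 430.0408159 , 199.84930083],
       [  0.        ,   0.        ,   1.        ]]), 'dist': array([-0.01557789,  0.        ,  0.        ,  0.        ,  0.        ]), 'origin': array([ 0.26273611, -0.53282915,  0.55189258]), 'attitude': array([ 52.07029272,   0.37920243, -26.77997986])}
top {'mtx': array([[384.79833771,   0.        , 311.17733667],
       [  0.        , 384.79833771, 194.83354   ],
       [  0.        ,   0.        ,   1.        ]]), 'dist': array([-0.06776828,  0.        ,  0.        ,  0.        ,  0.        ]), 'origin': array([0.47975417, 0.01877005, 0.8543835 ]), 'attitude': array([  4.79257447,   0.86041074, -91.17948274])}
wrist {'mtx': array([[327.78190454,   0.        , 314.20834065],
       [  0.        , 327.78190454, 197.71837703],
       [  0.        ,   0.        ,   1.        ]]), 'dist': array([0.0185351, 0.       , 0.       , 0.       , 0.       ]), 'origin': array([0.37031065, 0.56976642, 0.38431069]), 'attitude': array([-1.58933834e+01, -9.61792479e-02, -1.16728246e+02])}
```

View pics/top0.png

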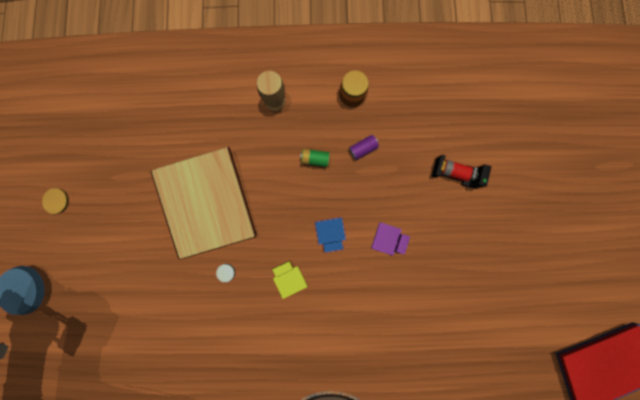

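View pics/side0.png

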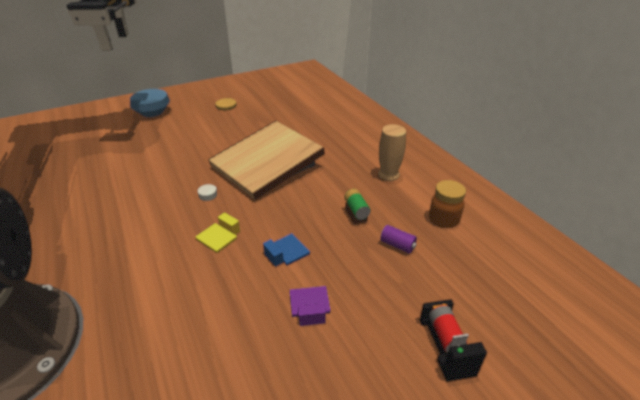

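View pics/wrist0.png

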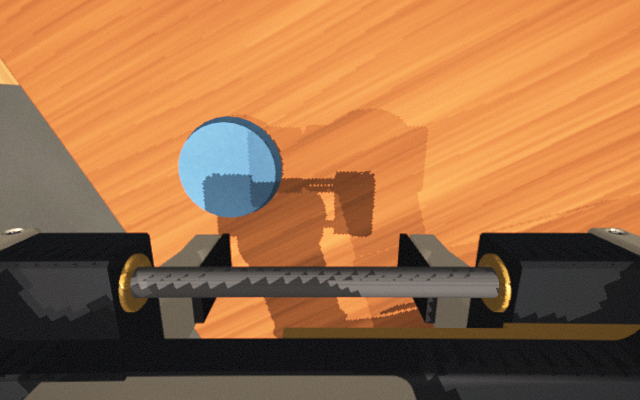

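Candidates (top view):
- **Chocks:** blue (330,234), purple (390,239) and yellow-green (288,280). I choose blue.
- **Batteries:** green with brass band (315,158), purple (363,147) and red in the box (460,170). Green is the fresh one, red the spent one.

The box's tall housing is at the right (485,175), and its lip end at the left (440,165).

```bash
cat > h.py <<'E'
from plant import ctrl
import numpy as np, cv2
from scipy.spatial.transform import Rotation as Ro
from scipy.optimize import minimize
def cam(n):
    c=ctrl.calibration(n); R=Ro.from_euler('xyz',c['attitude'],degrees=True).as_matrix()
    return dict(K=c['mtx'],d=c['dist'],o=c['origin'],R=R)
def proj(c,P):
    q=(np.atleast_2d(P)-c['o'])@c['R']; q=q*[1,-1,-1]
    return cv2.projectPoints(q.astype(float),np.zeros(3),np.zeros(3),c['K'],c['d'])[0][:,0]
def ray(c,uv):
    p=cv2.undistortPoints(np.array([[uv]],float),c['K'],c['d'])[0,0]
    v=c['R']@np.array([p[0],-p[1],-1]); return c['o'],v/np.linalg.norm(v)
def atz(c,uv,z):
    o,v=ray(c,uv); return o+v*(z-o[2])/v[2]
def toolR(o=None):
    o=o or ctrl.get_obs(); return Ro.from_euler('xyz',o['orientation'],degrees=True).as_matrix()
def yawz(o=None):
    R=toolR(o); return np.degrees(np.arctan2(R[1,2],R[0,2])), R
# solids: list of convex point sets, local frame
def box(x0,x1,y0,y1,z0,z1):
    return np.array([[x,y,z] for x in(x0,x1) for y in(y0,y1) for z in(z0,z1)])
def cyl(x0,x1,r):
    t=np.linspace(0,2*np.pi,32,endpoint=False)
    return np.array([[x,r*np.cos(a),r*np.sin(a)] for x in(x0,x1) for a in t])
CH=[box(-.009,.009,-.02,.02,-.014,.014),box(.009,.059,-.03,.03,-.014,-.006)]
BODY=[cyl(-.031,.027,.0165)]
def render(c,solids,T,R,up=4):
    m=np.zeros((400*up,640*up),np.uint8)
    for s in solids:
        p=proj(c,s@R.T+T)
        h=cv2.convexHull(((p+.5)*up-.5).astype(np.float32)).round().astype(np.int32)
        cv2.fillConvexPoly(m,h,255)
    return cv2.resize(m,(640,400),interpolation=cv2.INTER_AREA)/255.
def fit(views,solids,x0,z,pitch=0.,step=(.006,.006,6)):
    """views: list of (cam,mask). x0=(x,y,yawdeg); minimise silhouette mismatch"""
    def f(x):
        R=Ro.from_euler('ZY',[x[2],-pitch],degrees=True).as_matrix()
        return sum(np.abs(render(c,solids,np.array([x[0],x[1],z]),R)-m).sum()/max(m.sum(),1) for c,m in views)
    x0=np.array(x0,float); sim=[x0]+[x0+np.eye(3)[i]*step[i] for i in range(3)]
    sc=np.array([.001,.001,1.])
    r=minimize(lambda u:f(u*sc),x0/sc,method='Nelder-Mead',options=dict(initial_simplex=np.array(sim)/sc,xatol=.05,fatol=1e-4,maxiter=300))
    return r.x*sc,r.fun
def hsvmask(im,h0,h1,s=80,v=30):
    H=cv2.cvtColor(im,cv2.COLOR_RGB2HSV)
    return ((H[...,0]>=h0)&(H[...,0]<=h1)&(H[...,1]>=s)&(H[...,2]>=v)).astype(float)
def near(m,uv,r):
    o=np.zeros_like(m); u,v=map(int,uv); a,b=max(v-r,0),max(u-r,0); o[a:v+r,b:u+r]=m[a:v+r,b:u+r]; return o
E
python3 - <<'E'
from h import *
a,R=yawz(); print("jaw yaw",a); print(R.round(3))
c=cam('top')
for n,uv,z in [('chock',(330,240),.014),('fresh',(315,158),.0305),('freshbrass',(306,158),.0305),('red',(460,171),.0305),('lipend',(438,165),.03),('housing',(487,176),.06),('tealight',(225,273),.01),('vase',(270,85),.115),('candle',(355,85),.075),
  ('ledge1',(152,170),.05),('l2',(230,148),.05),('l3',(255,236),.026),('l4',(179,258),.026)]:
    print(n,atz(c,uv,z).round(3))
E
python3 - <<'E'
from h import *
for n in ['top','side']:
    im=ctrl.snapshot(n); np.save(f'pics/{n}.npy',im)
    for t in ['chock_grip','fresh_center','spent_center','box_seat','ledge_top']:
        try:
            for d in ctrl.silhouettes(n,t)[:3]: print(n,t,round(d['p'],2),np.round(d['position']),d['mask'].sum())
        except Exception as e: print(t,e)
print(ctrl.get_obs()['clock'])
E
```

```text
jaw yaw -116.69316569435848
[[-0.     0.893 -0.449]
 [-0.001 -0.449 -0.893]
 [-1.     0.     0.001]]
chock [ 0.451 -0.009  0.014]
fresh [0.629 0.02  0.03 ]
freshbrass [0.629 0.039 0.03 ]
red [ 0.594 -0.294  0.03 ]
lipend [ 0.608 -0.247  0.03 ]
housing [ 0.578 -0.34   0.06 ]
tealight [0.383 0.222 0.01 ]
vase [0.763 0.106 0.115]
candle [ 0.774 -0.067  0.075]
ledge1 [0.608 0.37  0.05 ]
l2 [0.652 0.201 0.05 ]
l3 [0.463 0.152 0.026]
l4 [0.419 0.319 0.026]
top chock_grip 0.91 [232. 332.] 870
top chock_grip 0.83 [238. 392.] 820
top chock_grip 0.66 [282. 288.] 831
top fresh_center 0.68 [146. 362.] 415
top spent_center 0.79 [169. 457.] 403
top box_seat 0.92 [170. 471.] 677
top box_seat 0.63 [ 90. 270.] 868
top ledge_top 0.97 [202. 202.] 7806
side chock_grip 0.92 [250. 286.] 1004
side chock_grip 0.76 [232. 221.] 944
side chock_grip 0.58 [304. 311.] 1343
side fresh_center 0.9 [207. 355.] 498
side spent_center 0.6 [326. 442.] 827
side spent_center 0.28 [250. 286.] 1009
side box_seat 0.74 [352. 455.] 2216
side ledge_top 0.68 [158. 265.] 4904
side ledge_top 0.42 [150. 394.] 1322
0.75
```

```bash
cat > fit0.py <<'E'
from h import *
T=np.load('pics/top.npy'); S=np.load('pics/side.npy'); ct,cs=cam('top'),cam('side')
mt=near(hsvmask(T,100,120,120,40),(331,235),25); ms=near(hsvmask(S,100,120,120,40),(287,249),32)
print(mt.sum(),ms.sum())
for v in ([(ct,mt),(cs,ms)],[(ct,mt)],[(cs,ms)]): print('chock',fit(v,CH,(.445,-.012,10),.014))
# ledge
def L(im): 
    H=cv2.cvtColor(im,cv2.COLOR_RGB2HSV); return H
for n,(x,y) in dict(ledge=(202,202),tab=(300,330),tab2=(120,150)).items(): print(n,cv2.cvtColor(T,cv2.COLOR_RGB2HSV)[y,x])
for n,(x,y) in dict(ledge=(266,158),tab=(300,100),green=(358,207),band=(353,195)).items(): print(n,cv2.cvtColor(S,cv2.COLOR_RGB2HSV)[y,x])
cv2.imwrite('pics/crop1.png',cv2.resize(np.hstack([T[120:200,280:380],T[120:200,410:510]]),None,fx=4,fy=4,interpolation=cv2.INTER_CUBIC)[:,:,::-1])
cv2.imwrite('pics/crop2.png',cv2.resize(np.hstack([S[280:380,400:500],S[180:280,320:420]]),None,fx=4,fy=4,interpolation=cv2.INTER_CUBIC)[:,:,::-1])
E
python3 fit0.py
```

```text
689.0 783.0
chock (array([ 0.43919244, -0.01510308, 11.2132082 ]), np.float64(0.4923522008217174))
chock (array([ 0.43833625, -0.01456335,  7.96573939]), np.float64(0.17121716611172771))
chock (array([ 0.44093354, -0.01862308, 17.86454579]), np.float64(0.31420629554503793))
ledge [ 25 110 181]
tab [ 12 173 155]
tab2 [ 12 173 140]
ledge [ 18 119 206]
tab [ 12 161 160]
green [ 65 149 123]
band [ 59 128 137]
```

```bash
ls pics
```

```text
crop1.png
crop2.png
side.npy
side0.png
top.npy
top0.png
wrist0.png
```

View pics/crop1.png

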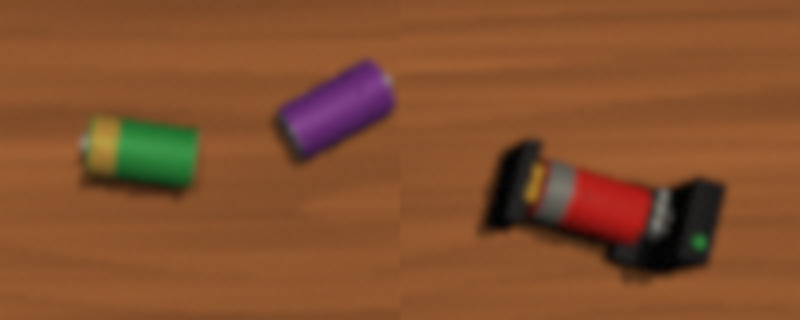

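View pics/crop2.png

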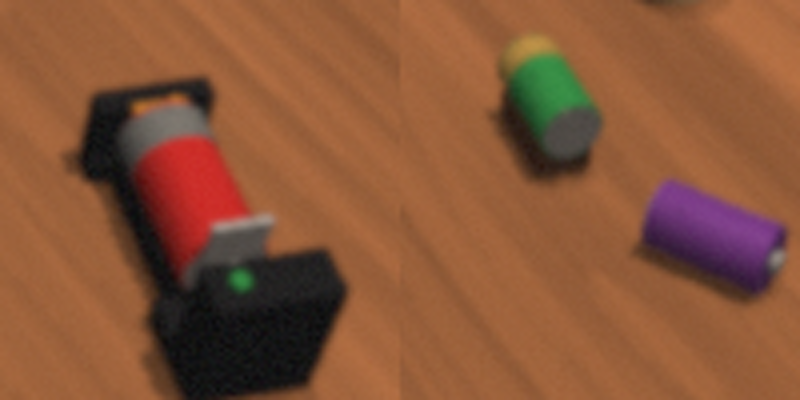

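```bash
cat > plan.py <<'E'
from h import *
import sys, json
def plan(pos,yaw,n=None,obs=None,vmax=.055):
    """straight move to pos with jaw(z-axis) yaw (mod 360 nearest); prints rows"""
    o=obs or ctrl.get_obs(); a,R=yawz(o); p=o['tool_pos'].copy()
    dy=(yaw-a+180)%360-180; d=np.array(pos)-p
    k=n or int(max(np.ceil(np.abs(d).max()*1.0/vmax),np.ceil(np.linalg.norm(d)/.058),np.ceil(abs(dy)/5.9),1))
    rows=[]; cur=p.copy(); ca=a
    for i in range(k):
        tgt=p+d*(i+1)/k; ta=a+dy*(i+1)/k
        z=np.array([np.cos(np.radians(ca)),np.sin(np.radians(ca)),0]); x=np.array([0,0,-1.]); y=np.cross(z,x)
        A=np.stack([x,y,z]); s=np.round(A@(tgt-cur)/.06,2); t=round(-(ta-ca)/6,2)
        if abs(s).max()>1: print('!! over 1')
        rows.append([[float(v) for v in s],t]); cur=cur+A.T@s*.06; ca-=t*6
    print(len(rows),'rows -> end',cur.round(4),round(ca,2)); 
    for i in range(0,len(rows),12): print(json.dumps(rows[i:i+12]))
    return cur,ca
E
python3 - <<'E'
from h import *
c=cam('wrist'); o=ctrl.get_obs(); R=toolR(o)
p=atz(c,(320,170),0.01); print('tool coords of view centre',((p-o['tool_pos'])@R).round(3), 'fingertips at',proj(c,o['tool_pos']))
from plan import *
# desire: chock middle (.46,-.012) at tool y +.0X
E
```

```text
tool coords of view centre [0.217 0.002 0.006] fingertips at [[315.34135948 252.00722245]]
```

Run:
```python
from plan import *
plan((.475,-.01,.19),98)
```

```text
25 rows -> end [ 0.4752 -0.0097  0.19  ] -262.01
[[[0.02, 0.29, 0.31], 0.97], [[0.03, 0.31, 0.29], 0.97], [[0.02, 0.35, 0.25], 0.97], [[0.03, 0.36, 0.21], 0.97], [[0.02, 0.39, 0.18], 0.96], [[0.03, 0.4, 0.13], 0.97], [[0.02, 0.41, 0.1], 0.97], [[0.03, 0.43, 0.05], 0.97], [[0.02, 0.42, 0.01], 0.97], [[0.02, 0.42, -0.04], 0.97], [[0.03, 0.42, -0.08], 0.97], [[0.02, 0.41, -0.12], 0.97]]
[[[0.03, 0.39, -0.16], 0.96], [[0.02, 0.38, -0.19], 0.97], [[0.03, 0.35, -0.24], 0.97], [[0.02, 0.33, -0.27], 0.97], [[0.02, 0.3, -0.3], 0.97], [[0.03, 0.26, -0.33], 0.97], [[0.02, 0.23, -0.36], 0.97], [[0.03, 0.2, -0.37], 0.97], [[0.02, 0.15, -0.4], 0.96], [[0.03, 0.12, -0.41], 0.97], [[0.02, 0.07, -0.42], 0.97], [[0.03, 0.03, -0.42], 0.97]]
[[[0.02, -0.02, -0.42], 0.97]]
```

Emit:
{"fn": "arm_command", "kwargs": {"commands": [[[0.02,0.29,0.31],0.97],[[0.03,0.31,0.29],0.97],[[0.02,0.35,0.25],0.97],[[0.03,0.36,0.21],0.97],[[0.02,0.39,0.18],0.96],[[0.03,0.4,0.13],0.97],[[0.02,0.41,0.1],0.97],[[0.03,0.43,0.05],0.97],[[0.02,0.42,0.01],0.97],[[0.02,0.42,-0.04],0.97],[[0.03,0.42,-0.08],0.97],[[0.02,0.41,-0.12],0.97]], "gripper": 1}}

```text
clock: 2.25
tool_pos: [0.3861, 0.3078, 0.2093]
orientation: [-112.3, 90.0, 61.0]
force: [0.5, -0.0, 0.3]
opening: 0.0876
```

Emit:
{"fn": "arm_command", "kwargs": {"commands": [[[0.03,0.39,-0.16],0.96],[[0.02,0.38,-0.19],0.97],[[0.03,0.35,-0.24],0.97],[[0.02,0.33,-0.27],0.97],[[0.02,0.3,-0.3],0.97],[[0.03,0.26,-0.33],0.97],[[0.02,0.23,-0.36],0.97],[[0.03,0.2,-0.37],0.97],[[0.02,0.15,-0.4],0.96],[[0.03,0.12,-0.41],0.97],[[0.02,0.07,-0.42],0.97],[[0.02,0.0,-0.42],0.97]]}}

```text
clock: 3.75
tool_pos: [0.4699, 0.0142, 0.192]
orientation: [-81.4, 90.0, 22.2]
force: [0.1, -0.2, -0.3]
opening: 0.0875
```

Run:
```python
from h import *
o=ctrl.get_obs(); print(o['clock'],o['tool_pos'],yawz(o)[0],o['joint_pos'],o['qvel'])
c=cam('wrist'); im=ctrl.snapshot('wrist'); cv2.imwrite('pics/w1.png',im[:,:,::-1]); np.save('pics/w1.npy',im); np.save('pics/w1c.npy',c)
```

```text
3.75 [0.46987239 0.01421156 0.19200752] 103.62276757445285 [ 2.58143353e+01  2.50306032e+00 -2.72098608e+01  2.70984644e-03
 -6.02494182e+01 -1.02192913e+02] [-2.68144721e+01  6.55368656e+00  5.51516287e+00 -5.02548479e-03
  1.08111827e+00 -1.95076668e+01]
```

View pics/w1.png

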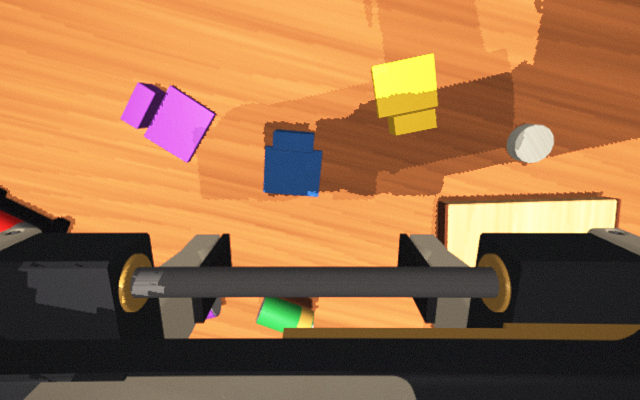

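Run:
```python
from plan import *
c=np.load('pics/w1c.npy',allow_pickle=True).item(); im=np.load('pics/w1.npy')
m=near(hsvmask(im,100,125,100,30),(293,160),50); print(m.sum())
r,f=fit([(c,m)],CH,(.44,-.014,10),.014); print(r,f)
R=Ro.from_euler('Z',r[2],degrees=True).as_matrix()
v=im.copy(); e=(render(c,CH,np.array([*r[:2],.014]),R)>.5).astype(np.uint8)
cs,_=cv2.findContours(e,cv2.RETR_EXTERNAL,cv2.CHAIN_APPROX_NONE); cv2.drawContours(v,cs,-1,(255,255,255),1)
cv2.imwrite('pics/w1f.png',cv2.resize(v[100:220,230:370],None,fx=5,fy=5)[:,:,::-1])
T=np.load('pics/top.npy');ct=cam('top'); mt=near(hsvmask(T,100,120,120,40),(331,235),25)
print(fit([(ct,mt),(c,m)],CH,r,.014))
```

```text
3213.0
[ 0.43846157 -0.01522832  9.31381245] 0.058723445805337386
(array([ 0.43848148, -0.01499791,  9.06564646]), np.float64(0.22878042293941842))
```

View pics/w1f.png

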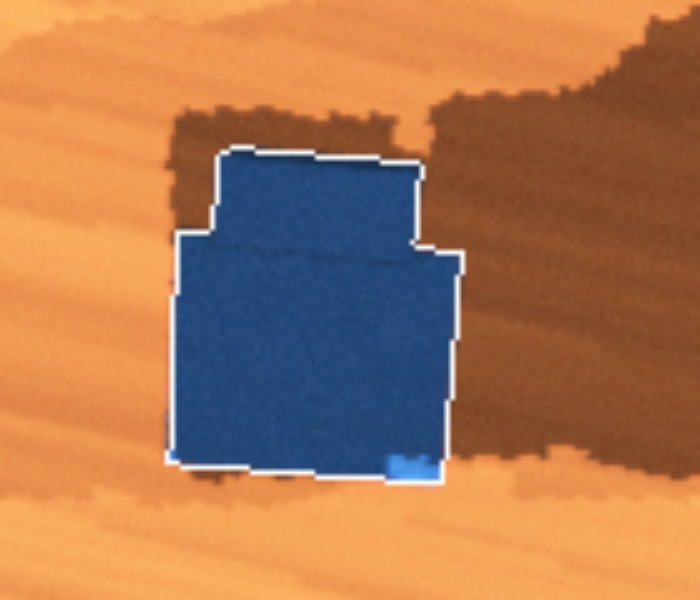

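Run:
```python
from plan import *
o=ctrl.get_obs(); print(o['tool_pos'],o['qvel'].round(1))
plan((.4385,-.0152,.06),99.3)
```

```text
[0.47030422 0.01268578 0.1917267 ] [ 2.4 -0.5 -0.6 -0.4 -0.1  3.4]
3 rows -> end [ 0.4387 -0.0149  0.0597] 99.31
[[[0.73, 0.21, -0.11], 0.22], [[0.73, 0.2, -0.11], 0.23], [[0.74, 0.2, -0.12], 0.22]]
```

Emit:
{"fn": "arm_command", "kwargs": {"commands": [[[0.73,0.21,-0.11],0.22],[[0.73,0.2,-0.11],0.23],[[0.74,0.2,-0.12],0.22],[[0,0,0],0]]}}

```text
clock: 4.3
tool_pos: [0.4356, -0.0141, 0.0578]
orientation: [101.2, 89.6, -159.0]
force: [0.7, -0.4, 0.8]
opening: 0.0876
```

Run:
```python
from plan import *
o=ctrl.get_obs(); print(o['tool_pos'],yawz(o)[0],o['qvel'].round(1))
plan((.4385,-.0152,.011),99.3)
```

```text
[ 0.43561194 -0.01405772  0.0578192 ] 99.74808132901195 [ 0.4 -2.4  5.2  1.9 -3.5  0.4]
1 rows -> end [ 0.4383 -0.0154  0.011 ] 99.33
[[[0.78, -0.04, -0.03], 0.07]]
```

Emit:
{"fn": "arm_command", "kwargs": {"commands": [[[0.38,-0.03,-0.01],0.04],[[0.38,0,0],0.03],[[0,0,0],0]]}}

```text
clock: 4.68
tool_pos: [0.441, -0.0127, 0.0147]
orientation: [131.8, 90.0, -128.8]
force: [0.7, -0.4, 1.1]
opening: 0.0875
```

Run:
```python
from plan import *
o=ctrl.get_obs(); print(o['tool_pos'],yawz(o)[0],o['qvel'].round(1))
plan((.4385,-.0152,.011),99.3)
```

```text
[ 0.44099889 -0.01268032  0.01474839] 99.43299294213331 [-0.  -1.8  0.9  0.3 -1.3 -0. ]
1 rows -> end [ 0.4383 -0.0149  0.0111] 99.31
[[[0.06, 0.05, -0.03], 0.02]]
```

Emit:
{"fn": "arm_command", "kwargs": {"commands": [[[0.05,0.04,-0.03],0.02],[[0,0,0],0]]}}

```text
clock: 4.92
tool_pos: [0.4387, -0.015, 0.0122]
orientation: [-78.2, 89.9, 21.1]
force: [0.1, 0.1, -0.9]
opening: 0.0873
```

Emit:
{"fn": "arm_command", "kwargs": {"commands": [[[0,0,0],0],[[0,0,0],0],[[0,0,0],0],[[0,0,0],0]], "gripper": 0}}

```text
clock: 5.42
tool_pos: [0.4382, -0.0152, 0.0112]
orientation: [145.1, 90.0, -115.7]
force: [-0.4, 0.6, -0.1]
opening: 0.0533
```

Emit:
{"fn": "arm_command", "kwargs": {"commands": [[[0,0,0],0],[[0,0,0],0],[[0,0,0],0],[[0,0,0],0]]}}

```text
clock: 5.92
tool_pos: [0.4381, -0.0152, 0.0111]
orientation: [95.7, 90.0, -165.1]
force: [-0.3, -0.2, 0.8]
opening: 0.0397
```

Run:
```python
from plan import *
T=np.load('pics/top.npy'); S=np.load('pics/side.npy'); ct,cs=cam('top'),cam('side')
def ml(I,uv,r):
    H=cv2.cvtColor(I,cv2.COLOR_RGB2HSV); m=((H[...,1]<150)&(H[...,2]>110)).astype(np.uint8)
    m=cv2.morphologyEx(m,cv2.MORPH_CLOSE,np.ones((5,5))); m=cv2.morphologyEx(m,cv2.MORPH_OPEN,np.ones((5,5)))
    n,l=cv2.connectedComponents(m); return (l==l[uv[1],uv[0]]).astype(float)
mt=ml(T,(202,202),0); ms=ml(S,(266,158),0); print(mt.sum(),ms.sum())
Q=[np.array([[x,y,0.] for x in(-.1,.1) for y in(-.085,.085)])]
out=[]
for v in ([(ct,mt)],[(cs,ms)],[(ct,mt),(cs,ms)]):
    r,f=fit(v,Q,(.535,.26,14.5),.04,pitch=8.02); print(r,f)
vis=[]
for c,I,m,b in((ct,T,mt,(140,130,280,280)),(cs,S,ms,(190,90,350,220))):
    v=I.copy(); e=(render(c,Q,np.array([*r[:2],.04]),Ro.from_euler('ZY',[r[2],-8.02],degrees=True).as_matrix())>.5).astype(np.uint8)
    for mm,col in((e,(255,0,0)),(m.astype(np.uint8),(0,0,255))):
        k,_=cv2.findContours(mm,cv2.RETR_EXTERNAL,cv2.CHAIN_APPROX_NONE); cv2.drawContours(v,k,-1,col,1)
    vis.append(cv2.resize(v[b[1]:b[3],b[0]:b[2]],(390,420)))
cv2.imwrite('pics/ledge.png',np.hstack(vis)[:,:,::-1])
```

```text
7492.0 4188.0
[ 0.5349902   0.26272739 15.47205641] 0.017721909906514663
[ 0.53335572  0.25983192 16.32933614] 0.042047306028428565
[ 0.5345019   0.26221154 15.73468344] 0.06949492134394572
```

View pics/ledge.png

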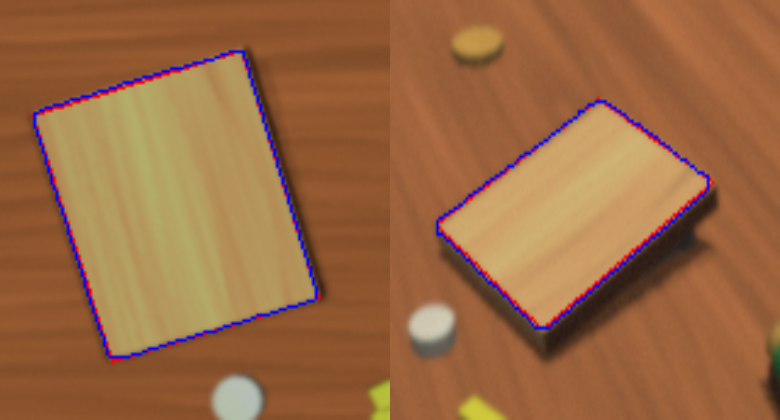

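Emit:
{"fn": "arm_command", "kwargs": {"commands": [[[-0.7,0,0],0],[[-0.8,0,0],0],[[0,0,0],0]]}}

```text
clock: 6.3
tool_pos: [0.4404, -0.0145, 0.1045]
orientation: [-80.1, 89.6, 19.2]
force: [0.6, -0.1, -1.2]
opening: 0.0401
```

Run:
```python
from plan import *
o=ctrl.get_obs(); print(o['tool_pos'],yawz(o)[0],o['qvel'].round(1),o['opening'],o['force'])
plan((.4851,.2484,.085),105.6,n=6)
```

```text
[ 0.44039786 -0.0144605   0.104451  ] 99.28506164735002 [ 0.1  2.8 -3.5 -1.4  3.2  0. ] 0.0400704518003815 [ 0.61027268 -0.10814106 -1.16921288]
6 rows -> end [0.4849 0.2483 0.0853] 105.59
[[[0.05, -0.24, 0.7], -0.18], [[0.06, -0.25, 0.7], -0.17], [[0.05, -0.27, 0.69], -0.18], [[0.06, -0.28, 0.68], -0.17], [[0.05, -0.29, 0.68], -0.18], [[0.05, -0.3, 0.68], -0.17]]
```

Emit:
{"fn": "arm_command", "kwargs": {"commands": [[[0.05,-0.24,0.7],-0.18],[[0.06,-0.25,0.7],-0.17],[[0.05,-0.27,0.69],-0.18],[[0.06,-0.28,0.68],-0.17],[[0.05,-0.29,0.68],-0.18],[[0.05,-0.3,0.68],-0.17],[[0,0,0],0]]}}

```text
clock: 7.18
tool_pos: [0.4828, 0.2498, 0.0805]
orientation: [120.9, 89.9, -133.4]
force: [0.2, -0.8, -0.8]
opening: 0.0397
```

Run:
```python
from plan import *
o=ctrl.get_obs(); print(o['tool_pos'],yawz(o)[0],o['qvel'].round(1),o['opening'],o['force'])
plan((.4851,.2484,.056),105.6,n=2)
for n in ['side','wrist']:
    im=ctrl.snapshot(n); cv2.imwrite(f'pics/{n}2.png',im[:,:,::-1])
print(ctrl.get_obs()['tool_pos'])
```

```text
[0.48279192 0.24981625 0.08045062] 105.701196555673 [-1.8 -1.7 -2.7 -0.7 -0.8  0.8] 0.03969218144802827 [ 0.21342475 -0.81179252 -0.76104844]
2 rows -> end [0.485  0.2486 0.0559] 105.58
[[[0.2, -0.02, -0.02], 0.01], [[0.21, -0.01, -0.01], 0.01]]
[0.48189148 0.24717939 0.08064968]
```

View pics/wrist2.png

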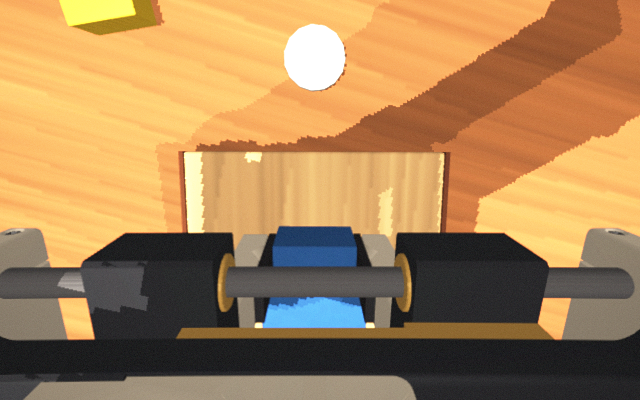

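Emit:
{"fn": "arm_command", "kwargs": {"commands": [[[0.21,-0.05,0.0],0.01],[[0.2,0,0],0.01],[[0,0,0],0],[[0,0,0],0]]}}

```text
clock: 7.78
tool_pos: [0.4858, 0.248, 0.0573]
orientation: [144.6, 90.0, -110.0]
force: [0.7, 0.2, -1.3]
opening: 0.0401
```

Run:
```python
from plan import *
o=ctrl.get_obs(); print(o['tool_pos'],yawz(o)[0],o['qvel'].round(1),o['opening'],o['force'])
plan((.4851,.2484,.044),105.6,n=2)
```

```text
[0.48577413 0.24797039 0.05732218] 105.41160310783141 [ 0.2 -0.5  0.4  0.2 -0.1 -0. ] 0.04008342605500914 [ 0.69484557  0.19496721 -1.31619155]
2 rows -> end [0.485  0.2484 0.0441] 105.59
[[[0.11, 0.0, 0.0], -0.02], [[0.11, 0.01, 0.01], -0.01]]
```

Emit:
{"fn": "arm_command", "kwargs": {"commands": [[[0.11,0.01,0.01],-0.03],[[0.1,0,0],0],[[0,0,0],0]]}}

```text
clock: 8.15
tool_pos: [0.4844, 0.2484, 0.0445]
orientation: [110.5, 89.9, -143.9]
force: [-2.9, -1.5, 2.7]
opening: 0.04
```

Emit:
{"fn": "arm_command", "kwargs": {"commands": [[[0,0,0],0],[[0,0,0],0]]}}

```text
clock: 8.4
tool_pos: [0.4851, 0.2489, 0.0448]
orientation: [-71.4, 90.0, 34.3]
force: [-0.1, 0.2, 0.3]
opening: 0.0398
```

Emit:
{"fn": "arm_command", "kwargs": {"commands": [[[0.03,0,0],0],[[0.01,0,0],0],[[0,0,0],0]]}}

```text
clock: 8.78
tool_pos: [0.4851, 0.2489, 0.0437]
orientation: [-76.8, 90.0, 28.9]
force: [-7.8, -2.5, 15.1]
opening: 0.0401
```

Run:
```python
from plan import *
o=ctrl.get_obs(); print(o['tool_pos'],o['force'],o['moment'])
im=ctrl.snapshot('side'); cv2.imwrite('pics/side3.png',cv2.resize(im[70:230,170:370],None,fx=4,fy=4,interpolation=cv2.INTER_CUBIC)[:600,:,::-1])
```

```text
[0.48508023 0.24888221 0.04370415] [-7.83636435 -2.51817817 15.10614397] [-0.54915152  2.21012484 -0.03721538]
```

View pics/side3.png

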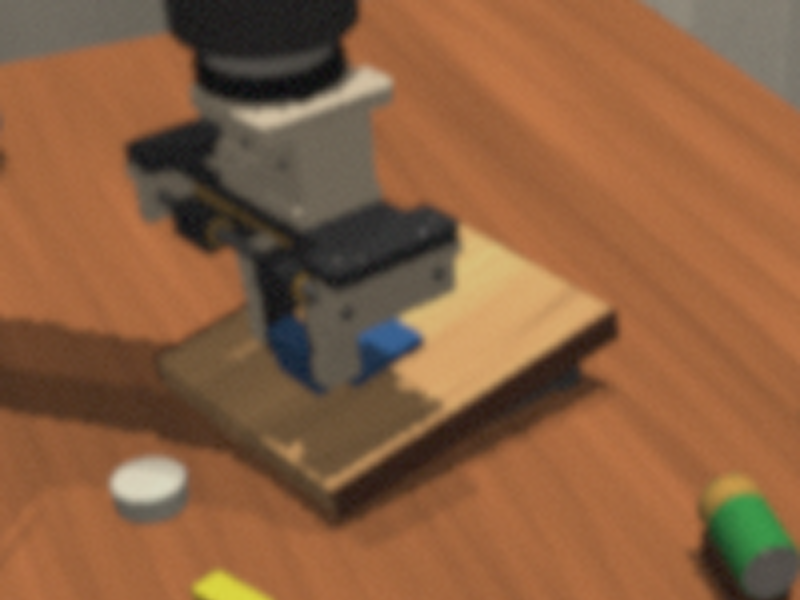

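Emit:
{"fn": "arm_command", "kwargs": {"commands": [[[-0.02,0,0],0]]}}

```text
clock: 8.95
tool_pos: [0.4851, 0.2489, 0.0441]
orientation: [-64.4, 89.9, 41.2]
force: [-1.1, 0.2, 1.6]
opening: 0.0399
```

Emit:
{"fn": "arm_command", "kwargs": {"commands": [[[0,0,0],0],[[0,0,0],0],[[0,0,0],0]], "gripper": 0.75}}

```text
clock: 9.32
tool_pos: [0.485, 0.2487, 0.0434]
orientation: [131.6, 90.0, -122.8]
force: [0.4, -0.3, -0.8]
opening: 0.0633
```

Run:
```python
from plan import *
o=ctrl.get_obs(); print(o['tool_pos'],yawz(o)[0],o['opening'],o['force'])
```

```text
[0.4850056  0.24874882 0.04337189] 105.61009133935099 0.06326432291858086 [ 0.35868736 -0.32841917 -0.82310728]
```

Emit:
{"fn": "arm_command", "kwargs": {"commands": [[[-0.6,0,0],0],[[-1,0,0],0],[[-1,0,0],0]], "gripper": 1}}

```text
clock: 9.7
tool_pos: [0.4847, 0.2485, 0.201]
orientation: [126.3, 89.9, -128.1]
force: [1.0, 1.7, 0.4]
opening: 0.086
```

Run:
```python
from plan import *
o=ctrl.get_obs(); print(o['tool_pos'],yawz(o)[0],o['opening'],o['force'])
c=cam('wrist');im=ctrl.snapshot('wrist'); cv2.imwrite('pics/w4.png',im[:,:,::-1]); np.save('pics/w4.npy',im); np.save('pics/w4c.npy',c)
plan((.594,-.28,.2),162)
```

```text
[0.48474713 0.24846155 0.20096732] 105.61368791322978 0.08603388584329931 [0.99137669 1.67252151 0.41371992]
10 rows -> end [ 0.5941 -0.2801  0.1999] 161.98
[[[0.02, 0.07, -0.9], -0.94], [[0.01, 0.16, -0.89], -0.94], [[0.02, 0.24, -0.86], -0.93], [[0.02, 0.33, -0.84], -0.94], [[0.01, 0.41, -0.81], -0.94], [[0.02, 0.48, -0.76], -0.94], [[0.02, 0.56, -0.71], -0.94], [[0.01, 0.62, -0.65], -0.94], [[0.02, 0.69, -0.58], -0.93], [[0.02, 0.74, -0.52], -0.94]]
```

View pics/w4.png

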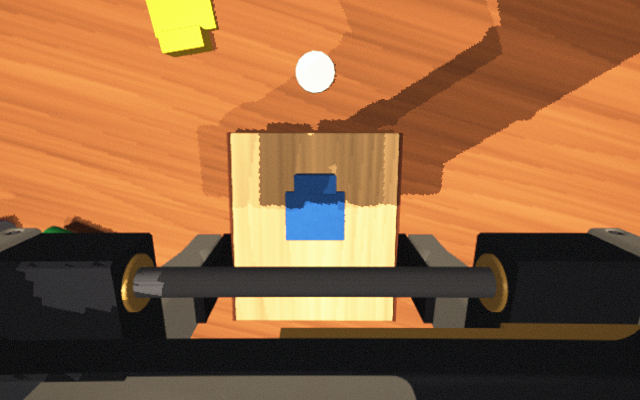

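Run:
```python
from plan import *
c=np.load('pics/w4c.npy',allow_pickle=True).item(); im=np.load('pics/w4.npy')
m=near(hsvmask(im,95,125,90,30),(315,205),45); print(m.sum())
for p in (8.02,0): print(p,fit([(c,m)],CH,(.485,.2485,15),.0469,pitch=p))
T=np.load('pics/top.npy'); S=np.load('pics/side.npy'); ct,cs=cam('top'),cam('side')
# spent: red+grey visible; red part only: band extents unknown. axis yaw from red mask
for n,I,cc,uv in(('top',T,ct,(460,171)),('side',S,cs,(446,325))):
    H=cv2.cvtColor(I,cv2.COLOR_RGB2HSV); mm=near((((H[...,0]<6)|(H[...,0]>172))&(H[...,1]>150)).astype(float),uv,35)
    ys,xs=np.nonzero(mm); pts=np.stack([xs,ys],1).astype(np.float32); q=cv2.minAreaRect(pts); print(n,mm.sum(),q)
```

```text
3527.0
8.02 (array([ 0.48597899,  0.24876575, 15.01481673]), np.float64(0.051337302712409036))
0 (array([ 0.48882645,  0.24932459, 15.57906474]), np.float64(0.02352274053936857))
top 311.0 ((453.17431640625, 169.8464813232422), (38.00524139404297, 15.588589668273926), 14.931416511535645)
side 592.0 ((446.9000549316406, 329.8000183105469), (30.857738494873047, 24.149532318115234), 63.43495178222656)
```

Emit:
{"fn": "arm_command", "kwargs": {"commands": [[[0.02,0.07,-0.9],-0.94],[[0.01,0.16,-0.89],-0.94],[[0.02,0.24,-0.86],-0.93],[[0.02,0.33,-0.84],-0.94],[[0.01,0.41,-0.81],-0.94],[[0.02,0.48,-0.76],-0.94],[[0.02,0.56,-0.71],-0.94],[[0.01,0.62,-0.65],-0.94],[[0.02,0.69,-0.58],-0.93],[[0.02,0.74,-0.52],-0.94],[[0,0,0],0]]}}

```text
clock: 11.12
tool_pos: [0.5896, -0.2855, 0.1879]
orientation: [21.0, 89.9, -177.3]
force: [0.1, -0.0, -0.1]
opening: 0.0876
```

Run:
```python
from plan import *
o=ctrl.get_obs(); print(o['tool_pos'],yawz(o)[0],o['opening'],o['joint_pos'].round(1))
c=cam('wrist');im=ctrl.snapshot('wrist'); cv2.imwrite('pics/w5.png',im[:,:,::-1]); np.save('pics/w5.npy',im); np.save('pics/w5c.npy',c)
```

```text
[ 0.58962999 -0.2854652   0.18785353] 161.72822066410924 0.08755909420662368 [ -8.8  20.2  -5.    0.  -64.9  -9.5]
```

View pics/w5.png

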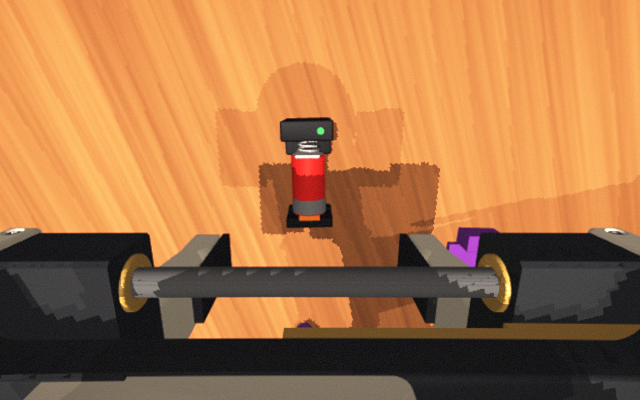

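Run:
```python
from plan import *
c=np.load('pics/w4c.npy',allow_pickle=True).item(); im=np.load('pics/w4.npy')
m=near(hsvmask(im,95,125,90,30),(315,205),45)
vis=[]
for p,z in ((8.02,.0469),(0,.0555),(0,.0469),(4,.051),(-8,.0469)):
    r,f=fit([(c,m)],CH,(.485,.2485,15),z,pitch=p); print(p,z,r,f)
    v=cv2.resize(im,None,fx=4,fy=4,interpolation=cv2.INTER_NEAREST); e=cv2.resize(render(c,CH,np.array([*r[:2],z]),Ro.from_euler('ZY',[r[2],-p],degrees=True).as_matrix()),None,fx=4,fy=4)
    k,_=cv2.findContours((e>.5).astype(np.uint8),cv2.RETR_EXTERNAL,cv2.CHAIN_APPROX_NONE); cv2.drawContours(v,k,-1,(255,0,0),1)
    vis.append(v[660:1000,1110:1430])
cv2.imwrite('pics/ch4.png',np.hstack(vis[:2])[:,:,::-1])
```

```text
8.02 0.0469 [ 0.48597899  0.24876575 15.01481673] 0.051337302712409036
0 0.0555 [ 0.48619178  0.2485001  15.51396569] 0.0663486715922547
0 0.0469 [ 0.48882645  0.24932459 15.57906474] 0.02352274053936857
4 0.051 [ 0.48606283  0.24891569 14.92480469] 0.06071704553667227
-8 0.0469 [ 0.49185018  0.25057679 15.01908392] 0.06264058217559777
```

View pics/ch4.png

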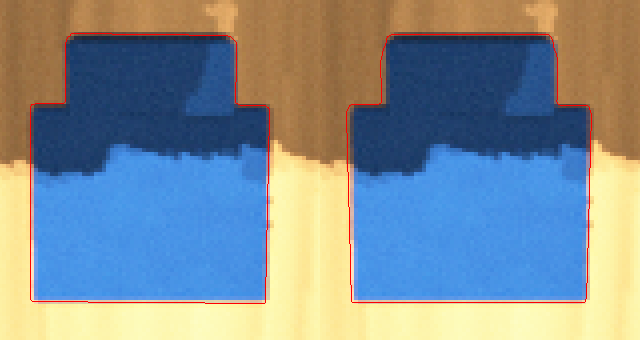

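Run:
```python
from h import *
im=np.load('pics/w5.npy'); v=cv2.resize(im[110:235,265:355],None,fx=4.8,fy=4.8,interpolation=cv2.INTER_NEAREST); print(v.shape); cv2.imwrite('pics/w5z.png',v[:,:,::-1])
```

```text
(600, 432, 3)
```

View pics/w5z.png

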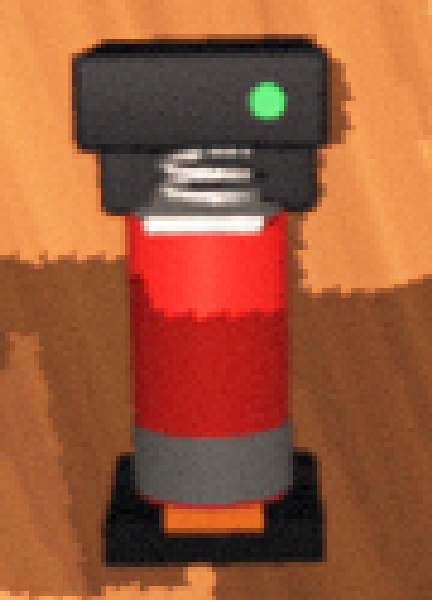

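```bash
cat > boxfit.py <<'E'
from h import *
from scipy.optimize import least_squares
def boxfit(c,P,Q,lines,x0):
    P=np.array(P)/1000.
    def f(x):
        R=Ro.from_euler('Z',x[2],degrees=True).as_matrix(); T=np.array([x[0],x[1],.0305])
        r=(proj(c,P@R.T+T)-Q).ravel()
        L=proj(c,np.array([[-.02,0,0],[.025,0,0]])@R.T+T)
        rl=[np.interp(v,L[:,1],L[:,0])-u for u,v in lines] if len(lines) else []
        return np.concatenate([r,rl])
    s=least_squares(f,x0,x_scale=[.001,.001,1]); return s.x,s.fun
if __name__=='__main__':
    c=np.load('pics/w5c.npy',allow_pickle=True).item()
    q=lambda a:(np.array(a,float)+.5)/4.8-.5+np.array([265,110])
    P=[(31,-10,10.3),(31,10,10.3),(-31,-11,27.5),(-31,11,27.5)]
    Q=q([(165,531),(266,531),(145,233),(264,231)])
    x,r=boxfit(c,P,Q,q([(210,350),(208.5,250),(213,470)]),(.595,-.293,72)); print(x,r.round(2))
    x,r=boxfit(c,P[:2],Q[:2],q([(210,350),(208.5,250),(213,470)]),x); print('lip',x,r.round(2))
    x,r=boxfit(c,P[2:],Q[2:],q([(210,350),(208.5,250),(213,470)]),x); print('plate',x,r.round(2))
E
python3 boxfit.py
```

```text
[ 0.59705825 -0.28361444 72.96699208] [ 0.19 -1.19 -0.6  -1.64 -0.01  1.28  0.05  1.14  0.15  0.    0.22]
lip [ 0.59752471 -0.28220853 73.06283547] [ 0.26  0.24 -0.55 -0.24  0.11 -0.02  0.22]
plate [ 0.59686037 -0.28467362 72.69616031] [-0.03  0.01  0.06 -0.01  0.04 -0.05 -0.01]
```

Run:
```python
from plan import *
o=ctrl.get_obs(); print(o['tool_pos'],yawz(o)[0],o['qvel'].round(1))
plan((.597,-.2833,.075),163,n=3)
```

```text
[ 0.58944708 -0.28373684  0.18805862] 161.70576744162258 [ 2.5 -1.5 -1.2 -0.3 -0.  -1.6]
3 rows -> end [ 0.5972 -0.2831  0.0753] 163.03
[[[0.63, -0.02, -0.04], -0.07], [[0.63, -0.01, -0.04], -0.07], [[0.62, -0.02, -0.04], -0.08]]
```

Emit:
{"fn": "arm_command", "kwargs": {"commands": [[[0.63,-0.02,-0.04],-0.07],[[0.63,-0.01,-0.04],-0.07],[[0.62,-0.02,-0.04],-0.08],[[0,0,0],0]]}}

```text
clock: 11.68
tool_pos: [0.5956, -0.2797, 0.0737]
orientation: [2.4, 89.7, 165.6]
force: [0.5, 0.3, 1.0]
opening: 0.0879
```

Run:
```python
from plan import *
o=ctrl.get_obs(); print(o['tool_pos'],yawz(o)[0],o['qvel'].round(1))
plan((.597,-.2833,.024),163,n=2)
```

```text
[ 0.59563401 -0.27972997  0.07371384] 163.22487176691712 [-0.4 -2.6  3.5  1.5 -2.1 -0. ]
2 rows -> end [ 0.5971 -0.2833  0.0239] 162.98
[[[0.41, 0.03, -0.02], 0.02], [[0.42, 0.02, -0.02], 0.02]]
```

Emit:
{"fn": "arm_command", "kwargs": {"commands": [[[0.41,0.03,-0.02],0.02],[[0.42,0.02,-0.02],0.02],[[0,0,0],0]]}}

```text
clock: 12.05
tool_pos: [0.5987, -0.2843, 0.0269]
orientation: [8.2, 89.9, 171.2]
force: [-0.6, 0.5, -0.1]
opening: 0.0876
```

Run:
```python
from plan import *
o=ctrl.get_obs(); print(o['tool_pos'],yawz(o)[0],o['qvel'].round(1))
plan((.597,-.2833,.024),163,n=1)
im=ctrl.snapshot('wrist'); cv2.imwrite('pics/w6.png',im[:,:,::-1])
```

```text
[ 0.59873217 -0.28433657  0.02690824] 162.98226254587982 [-0.  -1.7  1.6  0.7 -1.  -0. ]
1 rows -> end [ 0.5972 -0.2832  0.0239] 162.98
[[[0.05, -0.01, 0.03], -0.0]]
```

View pics/w6.png

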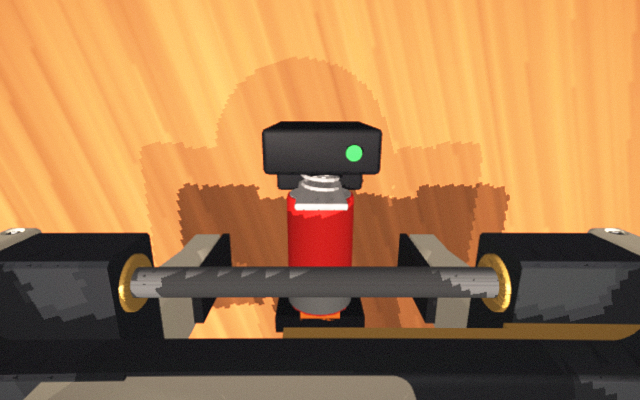

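Emit:
{"fn": "arm_command", "kwargs": {"commands": [[[0.04,0,0.01],0],[[0,0,0],0],[[0,0,0],0],[[0,0,0],0],[[0,0,0],0],[[0,0,0],0],[[0,0,0],0]], "gripper": 0}}

```text
clock: 12.98
tool_pos: [0.5973, -0.2844, 0.0241]
orientation: [0.9, 89.9, 163.9]
force: [-4.3, 2.0, 3.7]
opening: 0.0321
```

Run:
```python
from plan import *
o=ctrl.get_obs(); print(o['tool_pos'],yawz(o)[0],o['qvel'].round(1),o['opening'],o['force'],o['moment'])
```

```text
[ 0.59734047 -0.28444134  0.0241276 ] 162.95475267159162 [-0.1 -0.  -0.1  0.1  0.1  0.1] 0.032106103394737046 [-4.32765376  2.03411877  3.73972907] [ 1.00078835  1.65272553 -0.06976545]
```

Emit:
{"fn": "arm_command", "kwargs": {"commands": [[[0,0.06,0.01],0],[[0,0.05,0],0],[[0,0,0],0]]}}

```text
clock: 13.35
tool_pos: [0.5961, -0.29, 0.0242]
orientation: [-81.4, 89.9, 81.6]
force: [-1.1, 5.2, 2.0]
opening: 0.0324
```

Emit:
{"fn": "arm_command", "kwargs": {"commands": [[[-0.15,0.01,0],0],[[-0.25,0,0],0],[[-0.25,0,0],0],[[0,0,0],0]]}}

```text
clock: 13.85
tool_pos: [0.597, -0.2906, 0.064]
orientation: [-146.2, 89.9, 16.8]
force: [1.3, 5.5, 1.4]
opening: 0.0322
```

Run:
```python
from plan import *
o=ctrl.get_obs(); print(o['tool_pos'],yawz(o)[0],o['opening'],o['force'],o['moment'])
im=ctrl.snapshot('wrist'); cv2.imwrite('pics/w7.png',im[:,:,::-1])
im=ctrl.snapshot('side'); cv2.imwrite('pics/s7.png',cv2.resize(im[230:390,380:540],None,fx=3.7,fy=3.7,interpolation=cv2.INTER_CUBIC)[:,:,::-1])
```

```text
[ 0.59700313 -0.29057172  0.0640179 ] 162.9788256109033 0.03217374161030106 [1.28417835 5.50241896 1.44444251] [ 2.00925298 -0.43036083 -0.03976305]
```

View pics/w7.png

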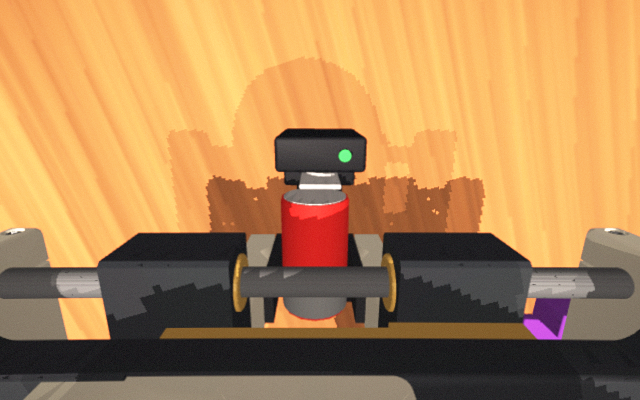

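View pics/s7.png

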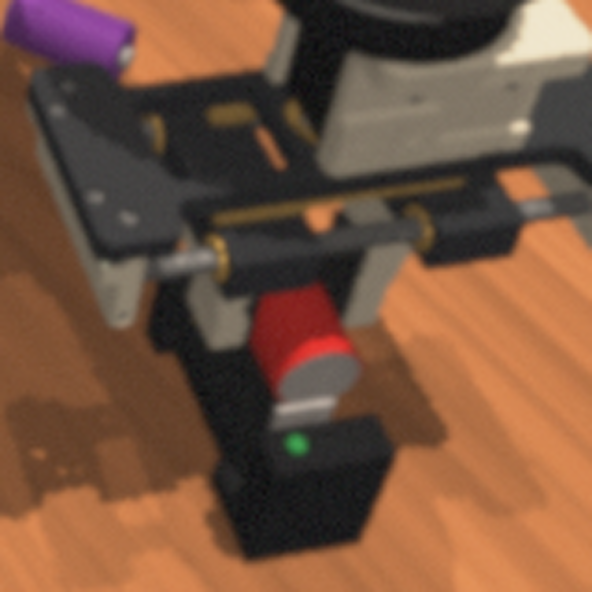

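Emit:
{"fn": "arm_command", "kwargs": {"commands": [[[-0.4,0,0],0],[[-0.8,0,0],0],[[-0.2,0,0],0],[[0,0,0],0]]}}

```text
clock: 14.45
tool_pos: [0.5965, -0.2915, 0.1481]
orientation: [-167.4, 89.9, -4.4]
force: [-0.3, -0.2, -2.2]
opening: 0.0322
```

Run:
```python
from plan import *
o=ctrl.get_obs(); print(o['tool_pos'],yawz(o)[0],o['opening'],o['force'],o['moment'])
c=cam('wrist');im=ctrl.snapshot('wrist'); np.save('pics/w8.npy',im);np.save('pics/w8c.npy',c);cv2.imwrite('pics/w8.png',im[:,:,::-1])
im=ctrl.snapshot('side'); np.save('pics/s8.npy',im); cv2.imwrite('pics/s8.png',cv2.resize(im[180:380,380:540],None,fx=3,fy=3,interpolation=cv2.INTER_CUBIC)[:,:,::-1])
```

```text
[ 0.5965127  -0.29152552  0.14809996] 162.96287351138346 0.03224866189595283 [-0.25446168 -0.24038081 -2.15995679] [ 0.10342344 -0.06232813 -0.00888065]
```

View pics/w8.png

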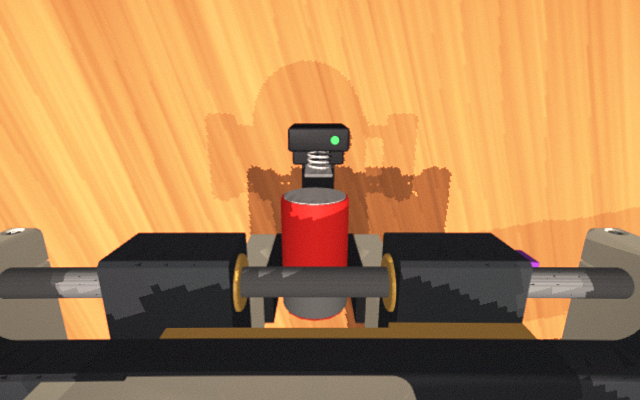

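View pics/s8.png

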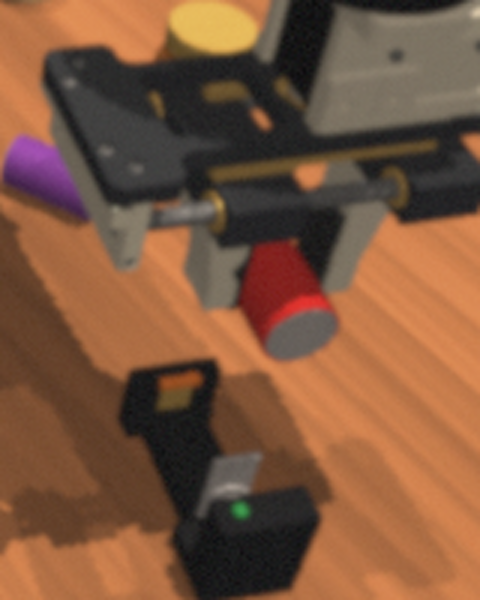

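Run:
```python
from h import *
im=np.load('pics/w8.npy'); v=cv2.resize(im[175:335,260:370],None,fx=3.7,fy=3.7,interpolation=cv2.INTER_NEAREST)
c=np.load('pics/w8c.npy',allow_pickle=True).item()
vs=[]
tcp=np.array([.5965,-.2915,.1481])
for p in (-6,0,6):
    w=v.copy()
    R=Ro.from_euler('ZY',[73,-p],degrees=True).as_matrix()  # p>0: nub up
    for d in (0,):
        T=tcp+np.array([0,0,.0064])+R[:,0]*d
        for x in(-.031,.027):
            t=np.linspace(0,2*np.pi,60); P=np.stack([x+0*t,.0165*np.cos(t),.0165*np.sin(t)],1)@R.T+T
            q=(proj(c,P)-[260,175]+.5)*3.7
            cv2.polylines(w,[q.astype(np.int32)],True,(0,255,255),1)
    vs.append(w[:, 40:300])
o=np.hstack(vs); print(o.shape); cv2.imwrite('pics/w8f.png',o[:,:,::-1])
```

```text
(592, 780, 3)
```

View pics/w8f.png

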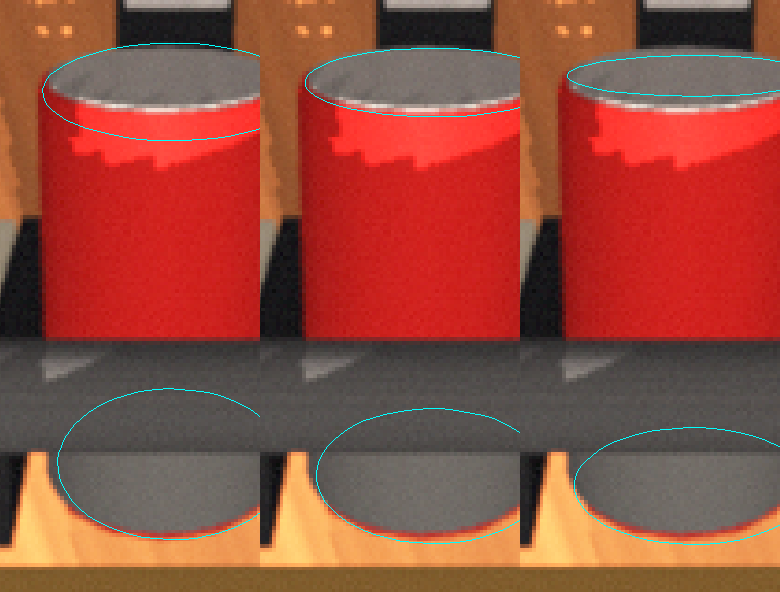

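Run:
```python
from plan import *
plan((.559,.269,.11),195.5)
```

```text
11 rows -> end [0.5589 0.2689 0.1099] 195.47
[[[0.05, -0.8, 0.3], -0.49], [[0.06, -0.81, 0.26], -0.5], [[0.05, -0.82, 0.22], -0.49], [[0.06, -0.83, 0.17], -0.49], [[0.05, -0.84, 0.14], -0.5], [[0.06, -0.85, 0.08], -0.49], [[0.05, -0.85, 0.05], -0.49], [[0.06, -0.85, -0.0], -0.5], [[0.05, -0.85, -0.04], -0.49], [[0.05, -0.84, -0.09], -0.49], [[0.06, -0.84, -0.13], -0.49]]
```

Emit:
{"fn": "arm_command", "kwargs": {"commands": [[[0.05,-0.8,0.3],-0.49],[[0.06,-0.81,0.26],-0.5],[[0.05,-0.82,0.22],-0.49],[[0.06,-0.83,0.17],-0.49],[[0.05,-0.84,0.14],-0.5],[[0.06,-0.85,0.08],-0.49],[[0.05,-0.85,0.05],-0.49],[[0.06,-0.85,0],-0.5],[[0.05,-0.85,-0.04],-0.49],[[0.05,-0.84,-0.09],-0.49],[[0.06,-0.84,-0.13],-0.49],[[0,0,0],0]]}}

```text
clock: 16.05
tool_pos: [0.5583, 0.2713, 0.109]
orientation: [22.6, 89.9, -141.7]
force: [-0.2, -0.8, -2.1]
opening: 0.0321
```

Run:
```python
from plan import *
o=ctrl.get_obs(); print(o['tool_pos'],yawz(o)[0],o['opening'],o['force'],o['qvel'].round(1))
plan((.559,.269,.07),195.5)
```

```text
[0.55831764 0.27131552 0.10902079] -164.2752549381492 0.03212320774200257 [-0.23370193 -0.81242461 -2.10634447] [-2.6 -1.3 -1.8 -0.2 -0.7  0.5]
1 rows -> end [0.559 0.269 0.07 ] -164.52
[[[0.65, 0.04, -0.0], 0.04]]
```

Emit:
{"fn": "arm_command", "kwargs": {"commands": [[[0.32,0.02,0],0.03],[[0.32,0,0],0],[[0,0,0],0]]}}

```text
clock: 16.42
tool_pos: [0.5582, 0.2656, 0.0703]
orientation: [23.6, 89.7, -141.2]
force: [0.7, 0.6, -1.2]
opening: 0.0323
```

Run:
```python
from plan import *
o=ctrl.get_obs(); print(o['tool_pos'],yawz(o)[0],o['opening'],o['force'],o['qvel'].round(1))
im=ctrl.snapshot('wrist'); cv2.imwrite('pics/w9.png',im[:,:,::-1])
plan((.559,.269,.055),195.5)
```

```text
[0.55817143 0.26558181 0.07034198] -164.74980246963247 0.03228762446935793 [ 0.72746519  0.56864769 -1.20600035] [ 0.1 -1.5  2.1  0.9 -1.3  0. ]
1 rows -> end [0.559  0.2687 0.0549] -164.49
[[[0.28, -0.04, -0.01], -0.04]]
```

View pics/w9.png

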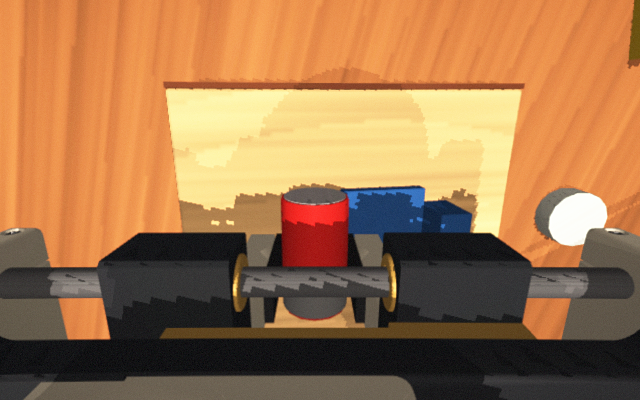

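Emit:
{"fn": "arm_command", "kwargs": {"commands": [[[0.14,-0.03,0],-0.04],[[0.1,0,0],0],[[0,0,0],0],[[0,0,0],0]]}}

```text
clock: 16.98
tool_pos: [0.5593, 0.2692, 0.0588]
orientation: [-170.7, 90.0, 24.8]
force: [0.1, 0.2, -1.8]
opening: 0.0322
```

Run:
```python
from plan import *
o=ctrl.get_obs(); print(o['tool_pos'],yawz(o)[0],o['opening'],o['force'],o['qvel'].round(1))
```

```text
[0.55933641 0.26922732 0.0587803 ] -164.44303565205047 0.03221557421244798 [ 0.07744502  0.18573153 -1.78740555] [ 0.  -0.2  0.2 -0.   0.   0. ]
```

Emit:
{"fn": "arm_command", "kwargs": {"commands": [[[0.05,0,0],0],[[0.03,0,0],0],[[0,0,0],0]]}}

```text
clock: 17.35
tool_pos: [0.5592, 0.2692, 0.0539]
orientation: [174.0, 90.0, 9.5]
force: [-0.7, -0.7, 0.4]
opening: 0.0319
```

Emit:
{"fn": "arm_command", "kwargs": {"commands": [[[0.01,0,0.03],0],[[0,0,0.03],0],[[0,0,0],0]]}}

```text
clock: 17.73
tool_pos: [0.5558, 0.2684, 0.0534]
orientation: [-152.8, 90.0, 42.7]
force: [-0.1, 0.4, 2.4]
opening: 0.0322
```

Run:
```python
from plan import *
o=ctrl.get_obs(); print(o['tool_pos'],yawz(o)[0],o['opening'],o['force'],o['moment'])
```

```text
[0.55579538 0.26835677 0.05340361] -164.44100284521258 0.03218573978571038 [-0.10531026  0.37648322  2.43779335] [ 0.25876742 -0.19225767 -0.01095429]
```

Emit:
{"fn": "arm_command", "kwargs": {"commands": [[[0,0,0.02],0],[[0,0,0],0]]}}

```text
clock: 17.98
tool_pos: [0.5545, 0.268, 0.0532]
orientation: [-135.5, 90.0, 60.1]
force: [0.6, 0.4, 2.0]
opening: 0.0323
```

Emit:
{"fn": "arm_command", "kwargs": {"commands": [[[0,0,0.02],0],[[0,0,0],0]]}}

```text
clock: 18.23
tool_pos: [0.5533, 0.2675, 0.0531]
orientation: [1.9, 90.0, -162.5]
force: [0.8, 1.0, 0.9]
opening: 0.0323
```

Run:
```python
from plan import *
o=ctrl.get_obs(); print(o['tool_pos'],o['force'],o['moment'])
c=cam('wrist');im=ctrl.snapshot('wrist'); cv2.imwrite('pics/w10.png',cv2.resize(im[150:350,200:500],None,fx=2.6,fy=2.6)[:,:,::-1])
```

```text
[0.55328263 0.26750689 0.05306004] [0.82879788 1.02217859 0.92109222] [ 0.31120887 -0.30554332 -0.04368475]
```

View pics/w10.png

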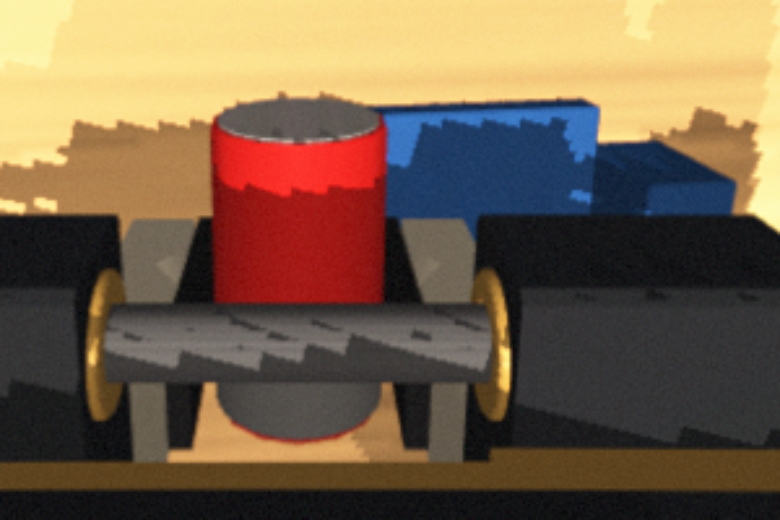

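Emit:
{"fn": "arm_command", "kwargs": {"commands": [[[0,0,0.02],0],[[0,0,0],0]]}}

```text
clock: 18.52
tool_pos: [0.5518, 0.2669, 0.0529]
orientation: [14.9, 89.9, -149.5]
force: [-0.2, -0.6, -1.0]
opening: 0.0325
```

Run:
```python
from plan import *
o=ctrl.get_obs(); print(o['tool_pos'],o['force'],o['moment'])
im=ctrl.snapshot('side'); cv2.imwrite('pics/s10.png',cv2.resize(im[90:210,200:360],None,fx=5,fy=5,interpolation=cv2.INTER_CUBIC)[:,:,::-1])
im=ctrl.snapshot('top'); cv2.imwrite('pics/t10.png',cv2.resize(im[140:270,140:270],None,fx=4.6,fy=4.6,interpolation=cv2.INTER_CUBIC)[:,:,::-1])
```

```text
[0.55180471 0.2669375  0.05286186] [-0.22298649 -0.58925394 -1.02105763] [ 0.20878386 -0.05330883  0.0470368 ]
```

View pics/s10.png

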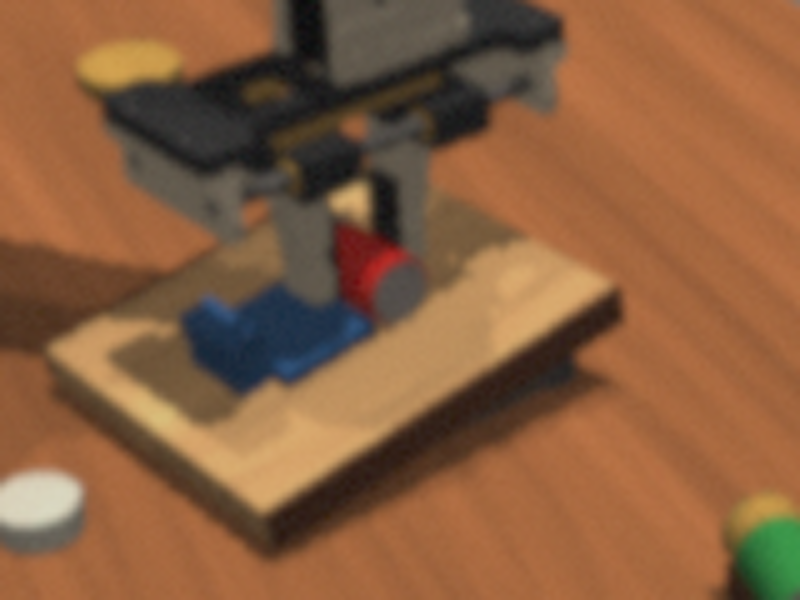

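View pics/t10.png

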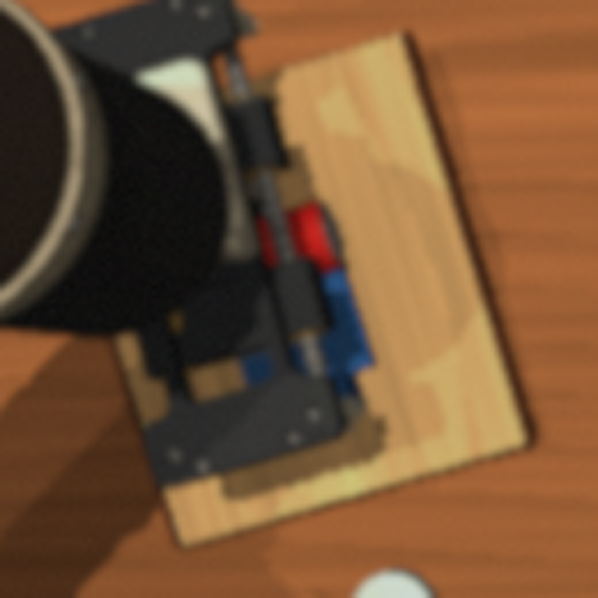

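Emit:
{"fn": "arm_command", "kwargs": {"commands": [[[0.01,0,0],0],[[0,0,0],0]]}}

```text
clock: 18.88
tool_pos: [0.5519, 0.267, 0.0528]
orientation: [22.6, 90.0, -141.9]
force: [-3.4, -0.1, 5.6]
opening: 0.0317
```

Emit:
{"fn": "arm_command", "kwargs": {"commands": [[[0,0,0],0],[[0,0,0],0],[[0,0,0],0]], "gripper": 0.6}}

```text
clock: 19.25
tool_pos: [0.5524, 0.2673, 0.0524]
orientation: [161.0, 90.0, -3.4]
force: [-0.6, -0.8, -0.8]
opening: 0.0516
```

Run:
```python
from plan import *
o=ctrl.get_obs(); print(o['tool_pos'],o['force'],o['opening'])
im=ctrl.snapshot('side'); cv2.imwrite('pics/s11.png',cv2.resize(im[90:210,200:360],None,fx=5,fy=5,interpolation=cv2.INTER_CUBIC)[:,:,::-1])
```

```text
[0.55235729 0.26726262 0.05241203] [-0.57947674 -0.80301582 -0.81879187] 0.05159536425578699
```

View pics/s11.png

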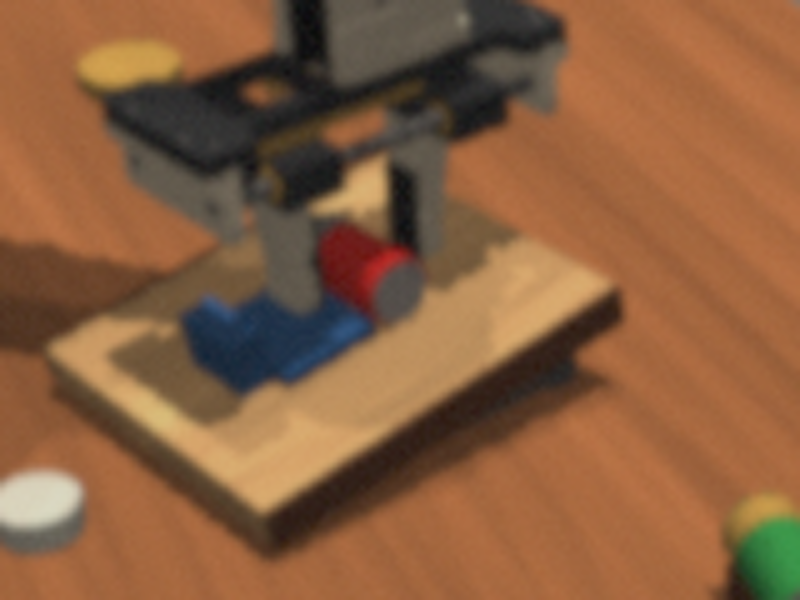

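Emit:
{"fn": "arm_command", "kwargs": {"commands": [[[-0.6,0,0],0],[[-1,0,0],0],[[-0.6,0,0],0]]}}

```text
clock: 19.68
tool_pos: [0.5531, 0.2677, 0.1876]
orientation: [-164.0, 89.8, 31.6]
force: [-0.4, 0.3, -0.1]
opening: 0.0522
```

Run:
```python
from plan import *
o=ctrl.get_obs(); print(o['tool_pos'],yawz(o)[0])
c=cam('wrist');im=ctrl.snapshot('wrist'); cv2.imwrite('pics/w12.png',im[:,:,::-1])
T=np.load('pics/top.npy'); ct=cam('top')
H=cv2.cvtColor(T,cv2.COLOR_RGB2HSV)
m=near((((H[...,0]>40)&(H[...,0]<90)&(H[...,1]>90))).astype(float),(318,158),25)
m2=near(((H[...,0]>17)&(H[...,0]<40)&(H[...,1]>90)&(H[...,2]>80)).astype(float),(307,157),9)
print(m.sum(),m2.sum())
r,f=fit([(ct,np.maximum(m,m2))],BODY,(.629,.025,90),.0305); print(r,f)
plan((r[0],r[1]+.01,.17),r[2]+90)
```

```text
[0.55310893 0.26768009 0.18759438] -164.43112698201506
284.0 119.0
[6.30992280e-01 2.21943711e-02 7.92694974e+01] 0.08771468885320877
5 rows -> end [0.6312 0.0323 0.1701] -190.73
[[[0.07, 0.83, -0.03], 0.88], [[0.08, 0.82, -0.11], 0.88], [[0.07, 0.81, -0.18], 0.87], [[0.08, 0.78, -0.26], 0.88], [[0.07, 0.76, -0.33], 0.88]]
```

View pics/w12.png

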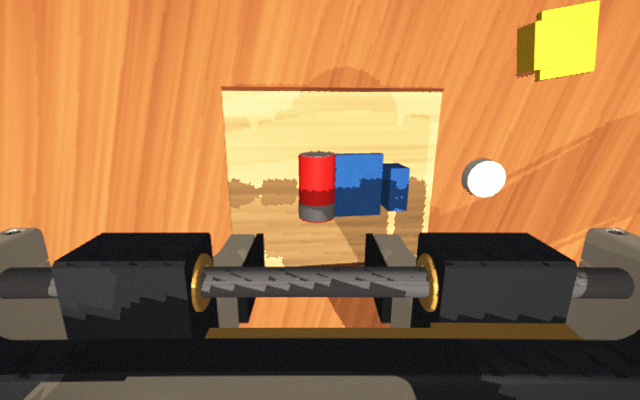

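Emit:
{"fn": "arm_command", "kwargs": {"commands": [[[0.07,0.83,-0.03],0.88],[[0.08,0.82,-0.11],0.88],[[0.07,0.81,-0.18],0.87],[[0.08,0.78,-0.26],0.88],[[0.07,0.76,-0.33],0.88],[[0,0,0],0]], "gripper": 1}}

```text
clock: 20.48
tool_pos: [0.6285, 0.0277, 0.1613]
orientation: [34.5, 89.9, -156.6]
force: [-0.8, 1.0, 0.5]
opening: 0.0876
```

Run:
```python
from plan import *
o=ctrl.get_obs(); print(o['tool_pos'],yawz(o)[0],o['opening'])
c=cam('wrist');im=ctrl.snapshot('wrist'); cv2.imwrite('pics/w13.png',im[:,:,::-1]);np.save('pics/w13.npy',im);np.save('pics/w13c.npy',c)
im=ctrl.snapshot('top'); np.save('pics/t13.npy',im);cv2.imwrite('pics/t13.png',cv2.resize(im[140:270,140:270],None,fx=4.6,fy=4.6,interpolation=cv2.INTER_CUBIC)[:,:,::-1])
```

```text
[0.62852323 0.02767815 0.16126574] 168.91708753036744 0.0875611069851228
```

View pics/w13.png

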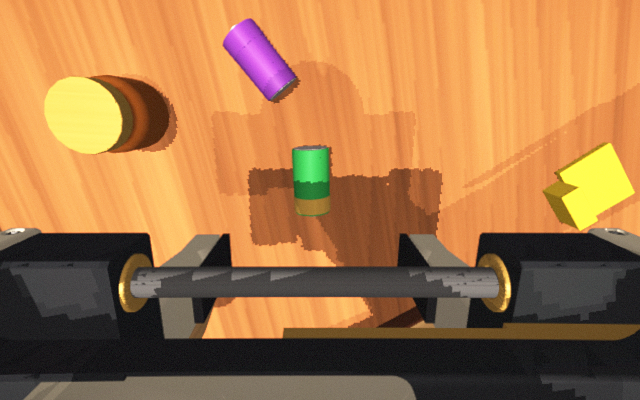

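View pics/t13.png

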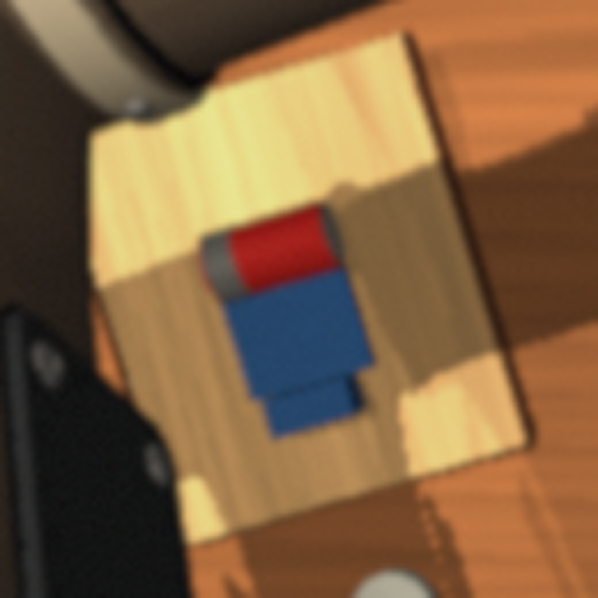

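Run:
```python
from plan import *
c=np.load('pics/w13c.npy',allow_pickle=True).item(); im=np.load('pics/w13.npy')
H=cv2.cvtColor(im,cv2.COLOR_RGB2HSV)
m=near(((H[...,0]>40)&(H[...,0]<90)&(H[...,1]>90)).astype(float),(311,175),35)
ys,xs=np.nonzero(m); print(m.sum(),cv2.minAreaRect(np.stack([xs,ys],1).astype(np.float32)))
# band: olive
for uv in((312,207),(312,200),(330,200),(345,200)): print(uv,H[uv[1],uv[0]])
m2=np.zeros_like(m); b=((H[...,0]>12)&(H[...,0]<40)&(H[...,2]<150)).astype(float); m2[194:216,292:331]=b[194:216,292:331]
M=np.maximum(m,m2); r,f=fit([(c,M)],BODY,(.629,.022,80),.0305); print(r,f,m2.sum())
v=cv2.resize(im,None,fx=5,fy=5,interpolation=cv2.INTER_NEAREST); e=cv2.resize(render(c,BODY,np.array([*r[:2],.0305]),Ro.from_euler('Z',r[2],degrees=True).as_matrix()),None,fx=5,fy=5)
k,_=cv2.findContours((e>.5).astype(np.uint8),cv2.RETR_EXTERNAL,cv2.CHAIN_APPROX_NONE); cv2.drawContours(v,k,-1,(255,255,255),1)
cv2.imwrite('pics/fr.png',v[680:1120,1400:1720,::-1])
o=ctrl.get_obs(); print(o['tool_pos'],o['qvel'].round(1)); plan((r[0],r[1],.075),r[2]+90)
```

```text
1752.0 ((310.64447021484375, 173.7683563232422), (50.58284378051758, 36.25608444213867), 88.26429748535156)
(312, 207) [ 19 175 168]
(312, 200) [ 21 167 157]
(330, 200) [ 14 176 132]
(345, 200) [ 10 180 126]
[6.31327470e-01 2.24309317e-02 8.11150176e+01] 0.3161461620928392 205.0
[0.62829567 0.0301884  0.16184959] [ 1.6 -0.5  0.2  0.1 -0.1  0. ]
2 rows -> end [0.6311 0.0223 0.0748] 171.13
[[[0.72, 0.06, -0.04], -0.16], [[0.73, 0.06, -0.03], -0.17]]
```

View pics/fr.png

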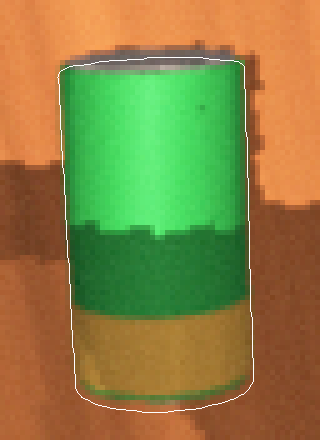

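Emit:
{"fn": "arm_command", "kwargs": {"commands": [[[0.72,0.11,-0.04],-0.16],[[0.73,0.05,-0.03],-0.17],[[0,0,0],0],[[0,0,0],0]]}}

```text
clock: 21.08
tool_pos: [0.6317, 0.0217, 0.0769]
orientation: [-173.5, 89.9, -2.3]
force: [0.5, 0.2, 0.5]
opening: 0.0876
```

Run:
```python
from plan import *
o=ctrl.get_obs(); print(o['tool_pos'],yawz(o)[0],o['qvel'].round(1)); plan((.6311,.0207,.024),171.1,n=2)
```

```text
[0.63171093 0.02166784 0.07694641] 171.27311504718347 [-0.2 -1.1  0.8  0.   0.3  0.1]
2 rows -> end [0.6309 0.0206 0.0241] 171.09
[[[0.44, 0.01, 0.0], 0.01], [[0.44, 0.01, 0.01], 0.02]]
```

Emit:
{"fn": "arm_command", "kwargs": {"commands": [[[0.44,0.01,0.01],0.02],[[0.43,0.01,0],0.01],[[0,0,0],0],[[0,0,0],0]]}}

```text
clock: 21.58
tool_pos: [0.6314, 0.0202, 0.0254]
orientation: [-160.7, 89.8, 10.3]
force: [-0.2, -0.8, -0.7]
opening: 0.0872
```

Run:
```python
from plan import *
o=ctrl.get_obs(); print(o['tool_pos'],yawz(o)[0],o['qvel'].round(1)); plan((.6311,.0207,.024),171.1,n=1)
im=ctrl.snapshot('wrist'); cv2.imwrite('pics/w14.png',im[:,:,::-1])
```

```text
[0.63144859 0.02019567 0.02542249] 171.0567968125289 [-0.1 -0.2  0.1 -0.1  0.3  0.1]
1 rows -> end [0.6309 0.0209 0.0242] 171.12
[[[0.02, -0.01, 0.01], -0.01]]
```

View pics/w14.png

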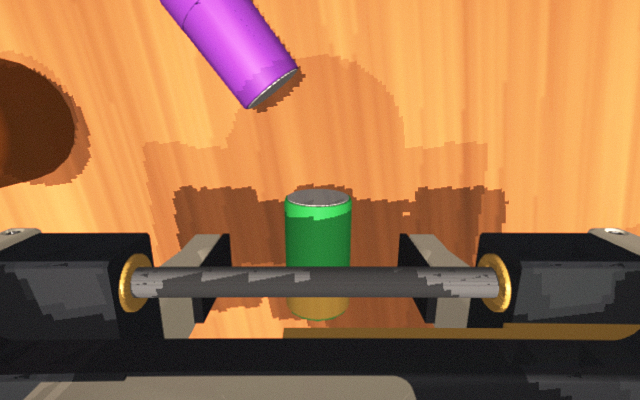

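Emit:
{"fn": "arm_command", "kwargs": {"commands": [[[0.02,-0.01,0.0],0],[[0,0,0],0],[[0,0,0],0],[[0,0,0],0],[[0,0,0],0],[[0,0,0],0],[[0,0,0],0]], "gripper": 0}}

```text
clock: 22.5
tool_pos: [0.63, 0.0201, 0.0219]
orientation: [23.5, 90.0, -165.5]
force: [-0.7, -0.1, 0.1]
opening: 0.0318
```

Emit:
{"fn": "arm_command", "kwargs": {"commands": [[[-0.4,0,0],0],[[-0.9,0,0],0],[[-0.3,0,0],0],[[0,0,0],0],[[0,0,0],0]]}}

```text
clock: 23.12
tool_pos: [0.6289, 0.02, 0.1163]
orientation: [13.8, 89.9, -175.2]
force: [0.3, 0.4, -2.2]
opening: 0.0322
```

Run:
```python
from h import *
o=ctrl.get_obs(); tcp=o['tool_pos']; a=yawz(o)[0]; print(tcp,a,o['opening'],o['force'])
c=cam('wrist'); im=ctrl.snapshot('wrist'); np.save('pics/w15.npy',im)
v=cv2.resize(im[175:335,260:370],None,fx=3.7,fy=3.7,interpolation=cv2.INTER_NEAREST)
vs=[]
for p,d in ((0,0),(0,-.0015),(3,0)):
    w=v.copy(); R=Ro.from_euler('ZY',[a-90,-p],degrees=True).as_matrix()
    T=tcp+np.array([0,0,.0064])+R[:,0]*d
    for x in(-.031,.027):
        t=np.linspace(0,2*np.pi,60); P=np.stack([x+0*t,.0165*np.cos(t),.0165*np.sin(t)],1)@R.T+T
        cv2.polylines(w,[((proj(c,P)-[260,175]+.5)*3.7).astype(np.int32)],True,(255,0,255),1)
    vs.append(w[:,40:300])
cv2.imwrite('pics/w15f.png',np.hstack(vs)[:,:,::-1])
```

```text
[0.62894417 0.02003857 0.11633505] 170.98809877544878 0.032150691628608154 [ 0.26222859  0.35335993 -2.24057427]
```

View pics/w15f.png

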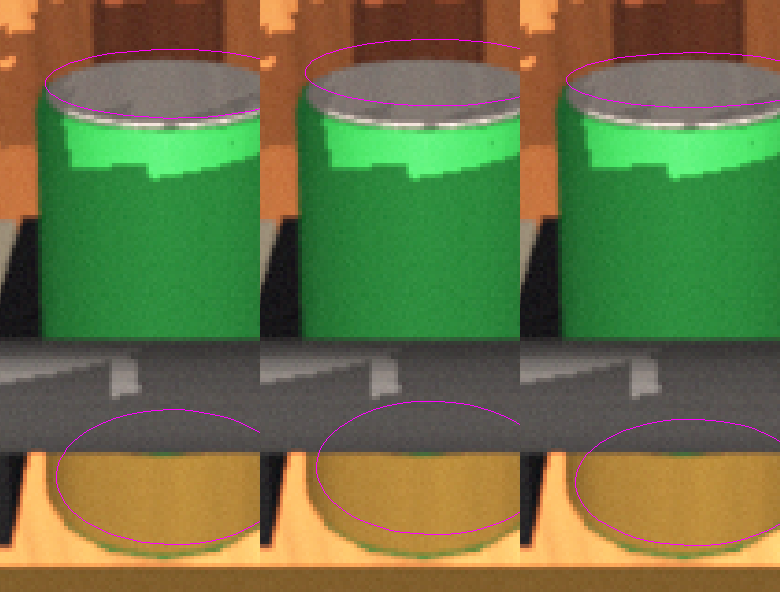

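Run:
```python
from plan import *
from scipy.optimize import least_squares
def solve(c,tcp,a,obs):
    def f(q,full=False):
        d,h,p=q; R=Ro.from_euler('ZY',[a-90,-p],degrees=True).as_matrix(); T=tcp+np.array([0,0,h/1000])+R[:,0]*d/1000
        t=np.linspace(0,2*np.pi,200)
        E=[proj(c,np.stack([x+0*t,.0165*np.cos(t),.0165*np.sin(t)],1)@R.T+T) for x in(-.031,.027)]
        L=[E[0][:,1].min(),E[0][:,1].max(),E[1][:,1].max(), (E[0][:,0].max()-E[0][:,0].min())]
        return np.array(L)-obs
    for h in (6.4,7.5,8.6):
        s=least_squares(lambda q:f([q[0],h,q[1]])[:3],[0,0]); print('h',h,s.x.round(2),s.fun.round(2))
c=cam('wrist'); o=ctrl.get_obs()
y=lambda v:(v+.5)/3.7-.5+175
solve(c,o['tool_pos'],yawz(o)[0],np.array([y(60),y(127),y(557),0]))
c8=np.load('pics/w8c.npy',allow_pickle=True).item()
solve(c8,np.array([.5965,-.2915,.1481]),162.96,np.array([y(48),y(113),y(539),0]))
```

```text
h 6.4 [1.7  1.02] [ 0.34  0.05 -0.4 ]
h 7.5 [1.2  0.76] [-0.13 -0.02  0.15]
h 8.6 [0.7  0.49] [-0.6  -0.08  0.71]
h 6.4 [-0.29  0.36] [-0.49 -0.08  0.6 ]
h 7.5 [-0.78  0.11] [-0.95 -0.16  1.17]
h 8.6 [-1.27 -0.14] [-1.42 -0.23  1.74]
```

Run:
```python
from plan import *
plan((.5992,-.2770,.1),163)
```

```text
6 rows -> end [ 0.5989 -0.2771  0.0999] 163.01
[[[0.04, 0.83, -0.05], 0.22], [[0.05, 0.82, -0.06], 0.22], [[0.04, 0.83, -0.09], 0.23], [[0.05, 0.82, -0.11], 0.22], [[0.04, 0.82, -0.12], 0.22], [[0.05, 0.82, -0.14], 0.22]]
```

Emit:
{"fn": "arm_command", "kwargs": {"commands": [[[0.04,0.83,-0.05],0.22],[[0.05,0.82,-0.06],0.22],[[0.04,0.83,-0.09],0.23],[[0.05,0.82,-0.11],0.22],[[0.04,0.82,-0.12],0.22],[[0.05,0.82,-0.14],0.22],[[0,0,0],0],[[0,0,0],0]]}}

```text
clock: 24.18
tool_pos: [0.5993, -0.277, 0.1001]
orientation: [3.0, 89.9, 166.0]
force: [-0.3, 0.2, -1.5]
opening: 0.0324
```

Run:
```python
from plan import *
o=ctrl.get_obs(); print(o['tool_pos'],yawz(o)[0],o['opening'],o['qvel'].round(1))
c=cam('wrist'); im=ctrl.snapshot('wrist'); np.save('pics/w16.npy',im);np.save('pics/w16c.npy',c); cv2.imwrite('pics/w16.png',im[:,:,::-1])
plan((.5992,-.2770,.06),163,n=2)
```

```text
[ 0.5993338  -0.27695314  0.10014755] 162.9774818624377 0.03240868780955689 [ 1.5 -0.7  0.   0.1 -0.2 -0. ]
2 rows -> end [ 0.599  -0.2768  0.0598] 162.98
[[[0.34, 0.01, 0.0], 0.0], [[0.34, 0.0, 0.01], 0.01]]
```

View pics/w16.png

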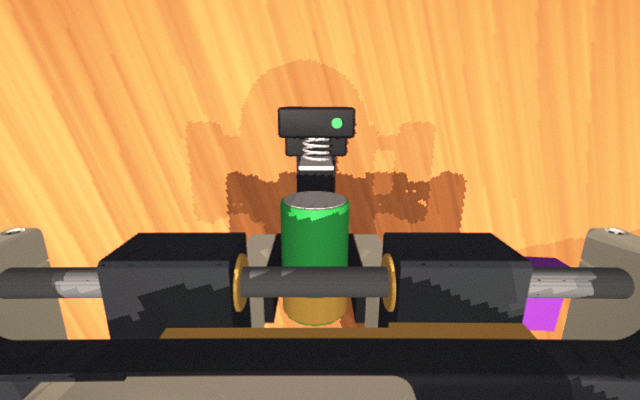

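Emit:
{"fn": "arm_command", "kwargs": {"commands": [[[0.34,0.01,0.0],0],[[0.34,0,0.01],0],[[0.06,0,0],0],[[0,0,0],0],[[0,0,0],0]]}}

```text
clock: 24.85
tool_pos: [0.6002, -0.2771, 0.0583]
orientation: [-179.5, 89.9, -16.4]
force: [-1.2, 0.2, -0.7]
opening: 0.0324
```

Run:
```python
from plan import *
o=ctrl.get_obs(); print(o['tool_pos'],yawz(o)[0],o['opening'],o['force'])
im=ctrl.snapshot('wrist'); cv2.imwrite('pics/w17.png',im[:,:,::-1])
im=ctrl.snapshot('side'); cv2.imwrite('pics/s17.png',cv2.resize(im[230:390,380:540],None,fx=3.7,fy=3.7,interpolation=cv2.INTER_CUBIC)[:,:,::-1])
plan((.5992,-.2770,.0535),163,n=1)
```

```text
[ 0.60020927 -0.27713545  0.0583462 ] 163.07017559275113 0.0324013438418819 [-1.20083169  0.22574846 -0.66509846]
1 rows -> end [ 0.5995 -0.2771  0.0535] 162.99
[[[0.08, -0.0, 0.01], 0.01]]
```

View pics/w17.png

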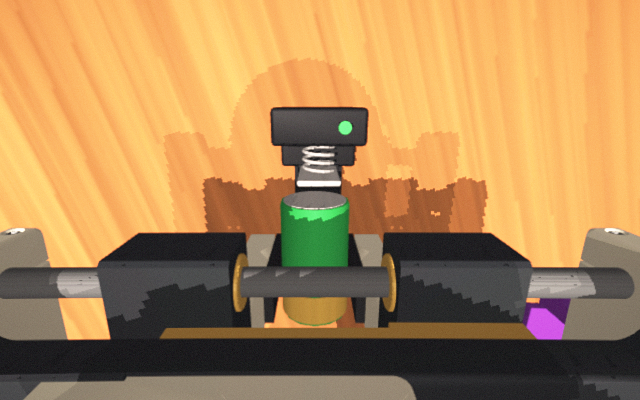

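View pics/s17.png

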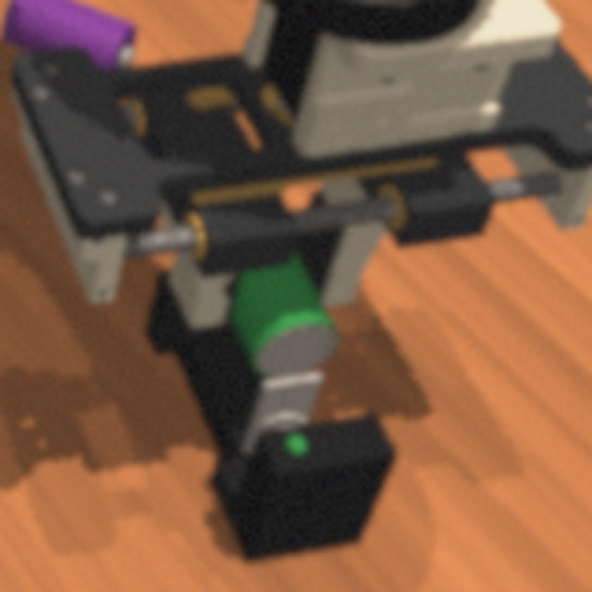

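Emit:
{"fn": "arm_command", "kwargs": {"commands": [[[0.09,0,0.02],0],[[0,0,0],0],[[0,0,0],0]]}}

```text
clock: 25.32
tool_pos: [0.5982, -0.277, 0.0519]
orientation: [26.8, 90.0, -170.1]
force: [0.3, 0.6, -1.7]
opening: 0.0322
```

Emit:
{"fn": "arm_command", "kwargs": {"commands": [[[0,0.08,0],0],[[0,0.08,0],0],[[0,0,0],0]]}}

```text
clock: 25.7
tool_pos: [0.5956, -0.2863, 0.052]
orientation: [-131.9, 90.0, 31.1]
force: [0.1, 2.8, -1.8]
opening: 0.0321
```

```bash
cat > rel.py <<'E'
from plan import *
seat=np.array([.5972,-.2847]); x=np.array([np.cos(np.radians(73)),np.sin(np.radians(73))]); yb=np.array([-x[1],x[0]])
o=ctrl.get_obs(); d=o['tool_pos'][:2]+.001*x-seat
print('t',round(o['clock'],2),'batt x off mm',(d@x*1000).round(2),'lat',(d@yb*1000).round(2),'centre z-seat',((o['tool_pos'][2]+.008-.0305)*1000).round(1),'F box x,y,z',(o['force'][:2]@x).round(1),(o['force'][:2]@yb).round(1),o['force'][2].round(1),'M',o['moment'].round(2),'op',o['opening'].round(4),yawz(o)[0].round(2))
E
python3 rel.py
```

```text
Traceback (most recent call last):
  File "rel.py", line 4, in <module>
    print('t',round(o['clock'],2),'batt x off mm',(d@x*1000).round(2),'lat',(d@yb*1000).round(2),'centre z-seat',((o['tool_pos'][2]+.008-.0305)*1000).round(1),'F box x,y,z',(o['force'][:2]@x).round(1),(o['force'][:2]@yb).round(1),o['force'][2].round(1),'M',o['moment'].round(2),'op',o['opening'].round(4),yawz(o)[0].round(2))
                                                                                                                                                                                                                                                                                           ^^^^^^^^^^^^^^^^^^
AttributeError: 'float' object has no attribute 'round'
```

```bash
sed -i "s/o\['opening'\].round(4)/round(o['opening'],4)/" rel.py; python3 rel.py
```

```text
t 25.7 batt x off mm -1.0 lat 1.06 centre z-seat 29.5 F box x,y,z 2.7 0.7 -1.8 M [ 1.14 -0.41 -0.03] op 0.0321 163.0
```

Emit:
{"fn": "arm_command", "kwargs": {"commands": [[[0,0.05,-0.01],0],[[0,0.04,0],0],[[0,0,0],0]]}}

```text
clock: 26.08
tool_pos: [0.5943, -0.2912, 0.0519]
orientation: [-39.3, 90.0, 123.7]
force: [-0.9, 5.7, 0.4]
opening: 0.0322
```

```bash
python3 rel.py
```

```text
t 26.07 batt x off mm -6.06 lat 0.92 centre z-seat 29.4 F box x,y,z 5.2 2.5 0.4 M [ 2.22  0.14 -0.08] op 0.0322 163.02
```

Emit:
{"fn": "arm_command", "kwargs": {"commands": [[[0,0.015,-0.005],0],[[0.1,0,0],0],[[0.1,0,0],0],[[0.06,0,0],0],[[0,0,0],0]]}}

```text
clock: 26.7
tool_pos: [0.5956, -0.2922, 0.0366]
orientation: [-166.9, 89.9, -3.8]
force: [1.9, 4.9, -0.7]
opening: 0.0321
```

Run:
```python
exec(open('rel.py').read())
im=ctrl.snapshot('wrist'); cv2.imwrite('pics/w18.png',im[:,:,::-1])
```

```text
t 26.7 batt x off mm -6.62 lat -0.67 centre z-seat 14.1 F box x,y,z 5.3 -0.4 -0.7 M [ 2.   -0.98  0.03] op 0.0321 163.06
```

View pics/w18.png

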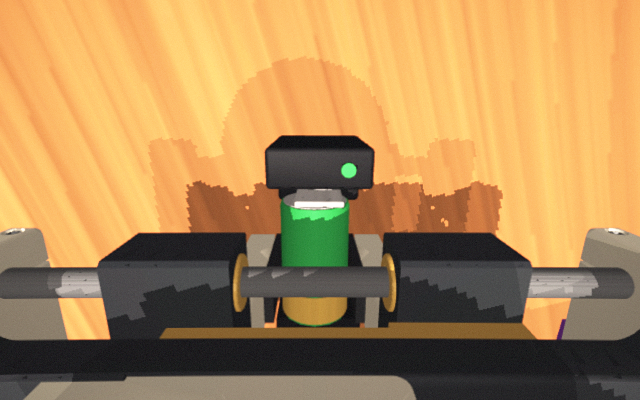

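Emit:
{"fn": "arm_command", "kwargs": {"commands": [[[0.08,0,0.015],0],[[0.08,0,0],0],[[0,0,0],0]]}}

```text
clock: 27.12
tool_pos: [0.5949, -0.2919, 0.027]
orientation: [-168.4, 89.9, -5.3]
force: [2.6, 4.8, -1.0]
opening: 0.0322
```

```bash
python3 rel.py
```

```text
t 27.12 batt x off mm -6.6 lat 0.09 centre z-seat 4.5 F box x,y,z 5.4 -1.1 -1.0 M [ 1.95 -1.12  0.  ] op 0.0322 163.06
```

Emit:
{"fn": "arm_command", "kwargs": {"commands": [[[0.05,0,0.005],0],[[0.025,0,0],0],[[0,0,0],0]]}}

```text
clock: 27.5
tool_pos: [0.5947, -0.2919, 0.0228]
orientation: [-171.4, 89.9, -8.3]
force: [2.0, 5.1, 0.9]
opening: 0.0325
```

```bash
python3 rel.py
```

```text
t 27.5 batt x off mm -6.62 lat 0.26 centre z-seat 0.3 F box x,y,z 5.5 -0.4 0.9 M [ 2.02 -0.84  0.01] op 0.0325 163.07
```

Emit:
{"fn": "arm_command", "kwargs": {"commands": [[[0.015,0,0],0],[[0,0,0],0]]}}

```text
clock: 27.75
tool_pos: [0.5947, -0.2919, 0.022]
orientation: [-172.3, 89.9, -9.3]
force: [1.9, 6.0, 1.5]
opening: 0.0323
```

```bash
python3 rel.py
```

```text
t 27.75 batt x off mm -6.64 lat 0.29 centre z-seat -0.5 F box x,y,z 6.3 -0.1 1.5 M [ 2.03 -0.77 -0.05] op 0.0323 163.07
```

Emit:
{"fn": "arm_command", "kwargs": {"commands": [[[0.005,-0.05,0],0],[[0,-0.04,0],0],[[0,0,0],0]]}}

```text
clock: 28.12
tool_pos: [0.5961, -0.2872, 0.0219]
orientation: [174.6, 89.9, -22.3]
force: [2.6, 2.5, 5.9]
opening: 0.0321
```

Run:
```python
exec(open('rel.py').read())
im=ctrl.snapshot('wrist'); cv2.imwrite('pics/w19.png',cv2.resize(im[110:340,200:440],None,fx=2.5,fy=2.5)[:,:,::-1])
```

```text
t 28.12 batt x off mm -1.68 lat 0.37 centre z-seat -0.6 F box x,y,z 3.1 -1.8 5.9 M [ 0.98 -1.02 -0.02] op 0.0321 163.07
```

View pics/w19.png

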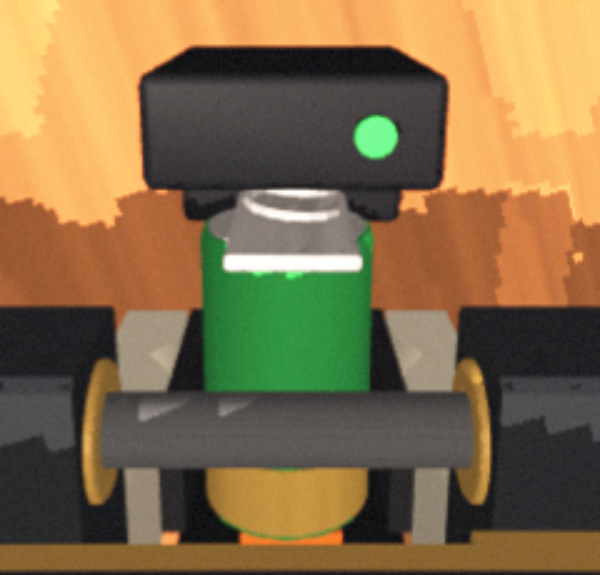

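Emit:
{"fn": "arm_command", "kwargs": {"commands": [[[0,-0.02,0],0],[[0,0,0],0]]}}

```text
clock: 28.42
tool_pos: [0.5962, -0.2865, 0.0219]
orientation: [163.1, 89.9, -33.8]
force: [1.2, -0.2, 5.8]
opening: 0.0325
```

```bash
python3 rel.py
```

```text
t 28.43 batt x off mm -1.0 lat 0.45 centre z-seat -0.6 F box x,y,z 0.2 -1.2 5.8 M [ 0.04 -0.84  0.05] op 0.0325 163.06
```

Emit:
{"fn": "arm_command", "kwargs": {"commands": [[[0,0,0],0],[[0,0,0],0],[[0,0,0],0],[[0,0,0],0]], "gripper": 0.8}}

```text
clock: 28.92
tool_pos: [0.595, -0.2858, 0.0208]
orientation: [6.4, 90.0, 169.5]
force: [0.8, -0.8, 0.1]
opening: 0.066
```

Emit:
{"fn": "arm_command", "kwargs": {"commands": [[[-0.4,0,0],0],[[-0.9,0,0],0],[[-0.9,0,0],0],[[0,0,0],0]]}}

```text
clock: 29.42
tool_pos: [0.5981, -0.2867, 0.1587]
orientation: [-179.7, 89.5, -16.6]
force: [-0.4, -0.3, -0.0]
opening: 0.0702
```

Run:
```python
from h import *
c=cam('wrist'); im=ctrl.snapshot('wrist'); np.save('pics/w20.npy',im);np.save('pics/w20c.npy',c); cv2.imwrite('pics/w20.png',cv2.resize(im[100:240,240:380],None,fx=4,fy=4)[:,:,::-1])
im=ctrl.snapshot('side'); cv2.imwrite('pics/s20.png',cv2.resize(im[270:390,390:510],None,fx=4.5,fy=4.5,interpolation=cv2.INTER_CUBIC)[:,:,::-1])
im=ctrl.snapshot('top'); cv2.imwrite('pics/t20.png',im[:,:,::-1]); np.save('pics/t20.npy',im)
print(ctrl.get_obs()['clock'],ctrl.get_obs()['tool_pos'])
```

```text
29.575 [ 0.59467824 -0.28547136  0.15234928]
```

View pics/w20.png

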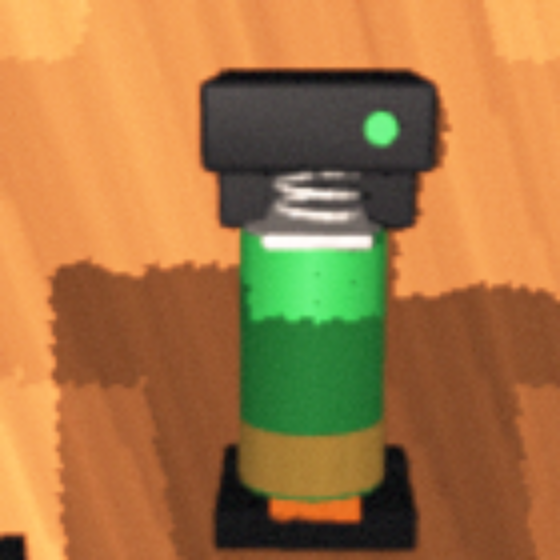

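View pics/s20.png

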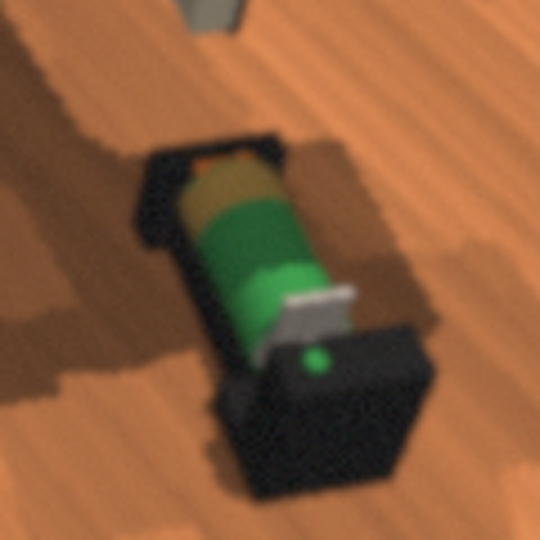

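View pics/t20.png

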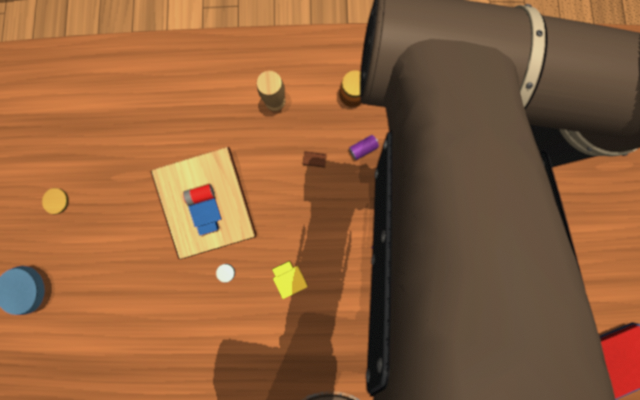

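Run:
```python
from h import *
ct=cam('top'); T=np.load('pics/t20.npy')
m=near(hsvmask(T,95,125,100,30),(206,215),28); print('chock',m.sum(),fit([(ct,m)],CH,(.483,.248,15),.0466,pitch=8.02))
H=cv2.cvtColor(T,cv2.COLOR_RGB2HSV); r=near((((H[...,0]<6)|(H[...,0]>172))&(H[...,1]>150)).astype(np.uint8),(200,195),25)
ys,xs=np.nonzero(r); print(cv2.minAreaRect(np.stack([xs,ys],1).astype(np.float32)))
Q=(T[150:260,150:260]); cv2.imwrite('pics/t20z.png',cv2.resize(Q,None,fx=5,fy=5,interpolation=cv2.INTER_CUBIC)[:,:,::-1])
```

```text
chock 742.0 (array([ 0.48384549,  0.24720891, 17.77835648]), np.float64(0.20318165001849794))
((200.79359436035156, 193.81195068359375), (13.888481140136719, 20.784832000732422), 73.3007583618164)
```

View pics/t20z.png

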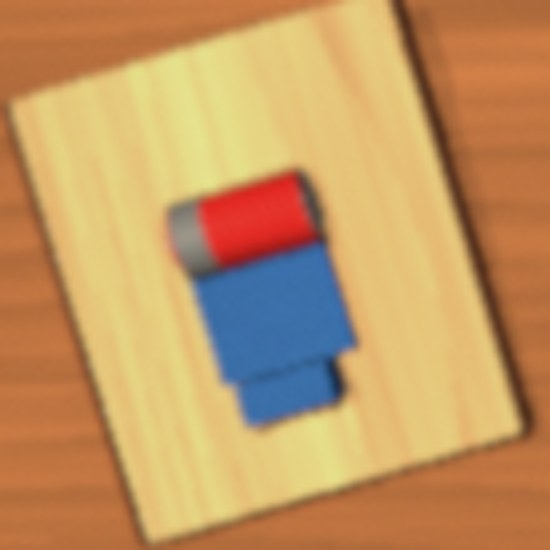

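```bash
python3 -c "
from plant import ctrl
print(ctrl.close_job(), ctrl.get_obs()['clock'])"
```

```text
the job is handed in; nothing more can be done
the job is handed in; nothing more can be done
```

I swapped the battery and handed the job in after about 30 s of the 61 s allowed. The hand-in call reports no verdict.

- **Chock:** I pressed the blue chock flat on the ledge with its toe uphill. Just after I let it go, its heading was 15.0° against the ledge's 15.6°. I pushed the battery against it until I felt light resistance, which may have moved it a millimetre or two downhill.
- **Spent battery:** I pushed the red battery about 6 mm towards the spring and lifted it out. I laid it across the slope against the toe, released it there, and it stayed put. The last top view still shows it in contact and lying straight.
- **Fresh battery:** I pressed the green battery's flat end about 11 mm into the spring and lowered it past the lip. I let it slide forward until it met the contact wall, where the push from the spring on the gripper dropped from about 3 N to 0. The close-up after release shows the nub end under the orange lip and the plate where it was with the spent battery.
- **Bystanders:** I did not go near the other ornaments or the look-alikes. The candle was partly hidden by the arm in the last top view. The vase, tealight and look-alikes that showed had not moved.

**Checks that disagreed:**
- The last fit of the chock, from the coarse top view, gave a heading of 17.8°, about 2° off the ledge. That fit was loose, and by eye the chock looks square.
- In the silhouette fit just after placing, a physically impossible level pose scored better than lying flat. Of the possible poses, flat scored best. The 15 N of contact force at about the height expected for lying flat also points that way.
- Two early estimates of the box position, from the lip and from the plate, differed by 2.4 mm. I used the position where the spent battery had been gripped instead.

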